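# Switch a shaker drive to linear mode with a flat screwdriver

### The job

Switch the water-bath shaker over to its other mode: slide the clear guard on the control unit fully open by its yellow tab, take the blue-handled flat screwdriver from its stand and with its blade turn the slotted orange selector a quarter turn clockwise, until its white pointer stands at the green mark. Then put the screwdriver back into the stand hole it came from, upright and all the way down, and after that slide the guard fully shut again. Leave the red driver and everything else on the bench where it is.

Things in the scene. Friction and masses are not known exactly. Their poses are not given: they have to be found in the camera images.
- unit: Shaker control unit, fixed: white box 180 (x) x 270 (y) x 60 mm high, grey top. Origin: centre of its underside; x points away from the robot, y to the robot's left (turned by a yaw up to 0.3 rad). On top, at x 0, y -60 mm, the selector sits in a fixed black bezel ring (50 mm outside, 12 mm high). Two guard rails 16 mm high run along y at x -45 and +45 mm.
- green_mark (a point): The green mark on the unit's top, beside the bezel, 32 mm from the selector's axis towards unit -y. (A blue mark lies likewise towards unit +x.)
- selector (a joint): Angle of the slotted selector, rad, growing clockwise seen from above. 0: white pointer at the blue mark (unit +x); pi/2: pointer at the green mark (unit -y). It starts between 0 and 0.2, is held by light friction (0.04 N m, no spring, no detents) and has end stops at 0 and at pi/2 + 0.1.
- slot (a point): Point on the selector's upright turning axis at its top face, 72 mm above the bench. Its frame turns with the selector: x along the slot towards the white pointer, z up. Orange disc, 36 mm diameter; slot 26 mm long (closed ends), 5 mm wide, 8 mm deep, mouth chamfered to 10 mm wide over the top 2.5 mm.
- guard (a joint): Travel of the clear sliding guard, m: 0 fully shut (over the selector; starts between 0 and 0.005), 0.09 fully open (stop). It grows along unit +y. Friction 1.5 N, stays where it is left.
- guard_tab (a point): Centre of the top of the guard's yellow tab, 111.5 mm above the bench; axes as the unit's. Tab 30 mm (x) x 12 mm (y) x 32 mm tall, to be pinched along y. It stands on the clear guard plate, 96 (x) x 76 (y) x 3 mm, top 79.5 mm above the bench, 30 mm towards +y from the plate's centre. Shut, the plate is centred over the selector.
- driver: Flat screwdriver, blue handle, 90 to 160 g, 163 mm long, starting upright in its stand hole, handle up. Origin: centre of the blade's tip; z runs from tip to handle. Blade 14 mm wide (its x), 3 mm thick (its y); shaft 10 mm diameter; ferrule 16 mm diameter from 58 to 70 mm above the tip; flange 36 mm diameter from 70 to 76 mm; then the handle.
- driver_handle (a point): Middle of the screwdriver's handle, 118 mm above the blade's tip; axes as the driver's. The handle runs from 76 to 160 mm above the tip, 26 mm (x) by 24 mm (y), flat sided; the flats that face y are parallel to the blade's broad faces.
- stand: Grey driver stand, fixed: block 130 (x) x 64 (y) x 82 mm high, two square through-holes 20 x 20 mm at x = -35 mm (flat screwdriver) and x = +35 mm (red cross-head driver). Origin: centre of its underside. It stands to the right or the left of the unit; its yaw is up to 0.5 rad either way, the screwdriver's up to 0.4 rad from the stand's.
- stand_hole (a point): Centre of the mouth of the screwdriver's hole, on the stand's top face, 82 mm above the bench; axes as the stand's. Fully down, the driver's flange rests on the stand and the blade's tip is 70 mm below this point.
- crosshead: Red-handled cross-head driver in the stand's other hole, 141 mm long, its handle top about 153 mm above the bench. Origin at its tip. To be left alone.
- rack: White tube rack, fixed, 130 x 64 x 60 mm high, on the other side of the control unit from the driver stand. Origin: centre of its underside.
- tube0: Clear tube with blue cap, 99 mm long, 15 mm diameter (cap 19 mm), standing in the rack, top about 109 mm above the bench. Origin: centre of its underside. To be left alone.
- tube1: As tube0.
- tube2: As tube0.
- reagent: Amber bottle, 60 mm diameter, 130 mm tall; origin: centre of its underside. To be left alone.
- beaker: Glass beaker, 70 mm diameter, 85 mm tall; origin: centre of its underside. To be left alone.
- tipbox: Blue pipette-tip box with clear lid, 82 x 122 x 65 mm; origin: centre of its underside. To be left alone.
- dish: Glass culture dish, 94 mm diameter, 16 mm tall; origin: centre of its underside. To be left alone.
Things that resemble listed ones, but are neither listed nor needed, are in the scene too. Several things have the shape of the driver; the one meant has the colours described above.

How it is judged:
By the outcome, as a careful person would: the job done as asked, in the order asked, and still so for the second after the job is handed in, with the robot touching nothing.
It also fails if it takes over 72 s, if anything falls off the work surface, if the arm or the gripper's body presses on something with over 40 N, if the wrist force passes 120 N, or if a joint passes its speed limit or range.

### The arm

A 6-joint arm with a two-finger parallel gripper is mounted at the origin on the work surface. World frame = base frame: x ahead of the robot, y to its left, z up, the work surface at z = 0. Lengths are in m, angles in rad, forces in N, time in s.
With the tool pointing down it reaches from about 0.35 to 0.875 m from the base axis. Payload 15.5 kg.
Tool frame: the origin (TCP) lies at the very end of the fingers, on their centre line; the grasp point (between the pads) lies 19 mm behind it; x points along the fingers, y is the direction in which the jaws open and shut, and the axes are right-handed (so a half turn about x gives the same grasp; the last joint's range is limited). The gripper opens to 85 mm and grips with 20 to 120 N. Pads are 22 mm wide; open, the fingers measure 114 mm over their backs; the gripper's body (76 mm by 85 mm) begins 54 mm behind the grasp point. The pads swing forward as they close: fully open they stand 13 mm farther back than shut.
Start: joints at [1.127, 0.494, 1.345, -0, 1.302, -0.096], TCP at [0.214, 0.587, 0.231] pointing down, gripper open.
Joint ranges: [-2.91, 2.91], [-0.82, 2.16], [0.22, 2.67], [-1.22, 4.37], [0.12, 2.79], [-3.08, 3.08]. Speed limits (rad/s): [1.89, 1.89, 2.57, 3.01, 3.01, 3.01].

### API

Orientations are given as a unit quaternion [w, x, y, z].
In Python, from station import env, optics, job, search_frame gives the robot as it stands.
- The arm moves only by the tool servo_tool, never from a script. Its argument "commands" is a list of rows, each an object with "dp": the shift along the tool's x, y, z each as a share of 0.04 m, from -1 to 1, a list of three; "rotation": the turn, a rotation vector about the tool's x, y, z each as a share of 5 degrees, from -1 to 1, a list of three; "fingers": the closure, from -1 (fully open) to 1 (shut), so that 0 is half open. In form: [{"dp": [x, y, z], "rotation": [wx, wy, wz], "fingers": fingers}, ...]. A call has 1 to 20 rows; each row shifts and turns the commanded pose from where the row before left it, along the tool's axes as they then stand; what a row does not reach is not made up. A row lasts 1/12 s, in which the tool goes at most 41.7 mm and 7.16 degrees, less where a joint would pass 70% of its speed; a pose out of reach is approached as far as the arm can. A call with a number of a shift or a turn outside -1 to 1 is refused whole. A call with a gripper value outside its range is refused whole. The fingers move at their own pace and stop on an object; the grip force is fixed at half the most. Time passes only in rows, so rows that do not move let the fingers close. It gives the time, the measured TCP pose, the force and the opening at its end, in the units of the state.
- env.observe(): the state, without advancing time (a new reading comes with each control period).
- optics.camera(name): name is "side" or "top" or "wrist"; returns the picture (384x512x3 uint8, red, green, blue); there is no depth.
- optics.camera_info(name): a dict with "fx", "fy", "cx", "cy" (pixels), "T" (4x4, takes a point from camera to world coordinates). Camera axes: x right, y down, z forward; pixel columns grow to the right and rows downward; lengths in m; the calibration is good to about 2 mm. A picture is of the moment at which its call begins: read the wrist's pose just before it. camera_info takes no time and is no camera call; for the wrist camera it gives the pose at the moment of the call.
- job.sign_off(): hands the job in, once; it reports no verdict.
Trained networks look in the newest picture that a camera, given by its name, has taken for a name from the list of things; names that differ only in an ending like _2 or _b are one class to them, and where a whole thing is asked for, a point or a joint stands for the part that bears it (a point fixed in the world has none). Each returns a list of dicts, best first, with "score" (0 to 1); they miss things now and then, are a little off and sometimes report something else, mostly with a low value. They report only what shows in the picture. A call takes as long as a camera call. They do not tell look-alikes from the thing itself.
- search_frame(camera, target): "centre" ([x, y, z] in m, in world coordinates, good to about 4 mm: the middle of the surface that is visible of it).
The state is a dict: "t": time; "q": joint angles; "qvel": joint speeds; "effort": joint torques, N m; "eef_pos": TCP position; "orientation": TCP orientation; "contact_force": force on the tool from outside, world axes, zero at the start; "ft_torque": the same for the moment, N m; "gripper_width": finger opening in m.
Only numpy, scipy, OpenCV 4.12 (cv2) and the standard library are available. Lean on these libraries where they do the work, as an engineer would, in place of code of your own. Each camera call takes 0.05 s, during which the arm holds its last target.

## Working session

There is one attempt and no reset: what is moved stays moved. The work goes in short steps, Python scripts to look and compute and a tool call to move; the robot and the scene stay as the last step left them, time stands still between calls to the robot, and variables do not carry over. Pictures are saved under pics/ and viewed, and the job is handed in when it is done.

Besides the shell and the picture viewer there is one more tool, called after "Request:" by a JSON object that holds its "op" and its "data". servo_tool: Moves the arm, as the interface text tells. Its arguments: {"type":"object","properties":{"commands":{"type":"array"}},"required":["commands"]}

```bash
mkdir -p pics; ls; python3 - <<'E'
from station import env, optics, job, search_frame
import cv2,numpy as np
s=env.observe(); print({k:np.round(v,4).tolist() for k,v in s.items()})
for c in ["top","side","wrist"]:
    im=optics.camera(c); cv2.imwrite(f"pics/{c}0.png",im[:,:,::-1])
    i=optics.camera_info(c); print(c,{k:np.round(v,4).tolist() for k,v in i.items()})
print(env.observe()['t'])
E
```

```text
pics
{'t': 0.0, 'q': [1.1265, 0.4942, 1.3461, 0.0, 1.3025, -0.0955], 'qvel': [0.0011, 0.0023, 0.0024, -0.0004, -0.0004, -0.0023], 'effort': [0.0011, -88.217, -38.387, -0.0, 0.0101, 0.0], 'eef_pos': [0.2134, 0.5871, 0.2307], 'orientation': [0.6963, 0.1223, 0.6965, -0.1231], 'contact_force': [-0.2222, 1.071, -0.4616], 'ft_torque': [-0.0618, 0.0147, 0.0061], 'gripper_width': 0.0855}
top {'fx': 416.22, 'fy': 416.22, 'cx': 254.1023, 'cy': 190.9647, 'T': [[0.0072, -0.986, 0.1664, 0.3562], [-0.9998, -0.0037, 0.0211, -0.0311], [-0.0202, -0.1665, -0.9858, 1.2394], [0.0, 0.0, 0.0, 1.0]]}
side {'fx': 390.6912, 'fy': 390.6912, 'cx': 254.6083, 'cy': 191.2512, 'T': [[0.7038, -0.482, 0.5219, -0.1427], [-0.7104, -0.4807, 0.5142, -0.7059], [0.003, -0.7326, -0.6807, 1.0162], [0.0, 0.0, 0.0, 1.0]]}
wrist {'fx': 286.4201, 'fy': 286.4201, 'cx': 256.2098, 'cy': 190.8133, 'T': [[0.3404, 0.8916, 0.2985, 0.1372], [0.9403, -0.3226, -0.1085, 0.6143], [-0.0005, 0.3176, -0.9482, 0.3726], [0.0, 0.0, 0.0, 1.0]]}
0.15
```

View pics/top0.png

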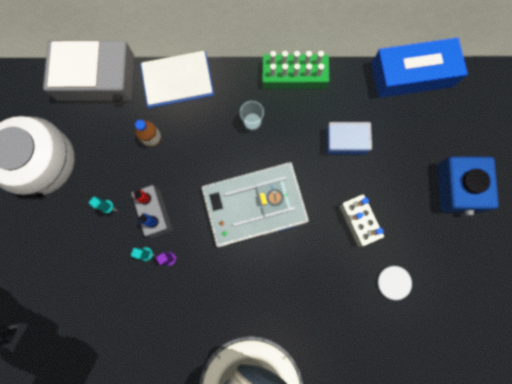

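View pics/side0.png

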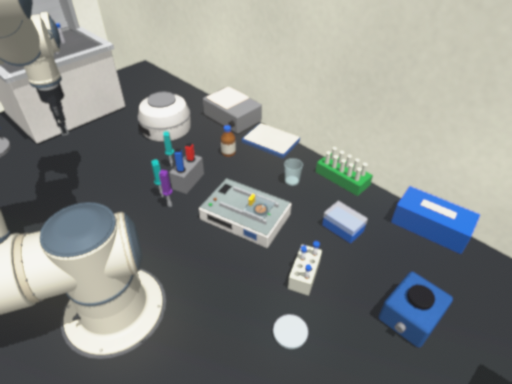

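View pics/wrist0.png

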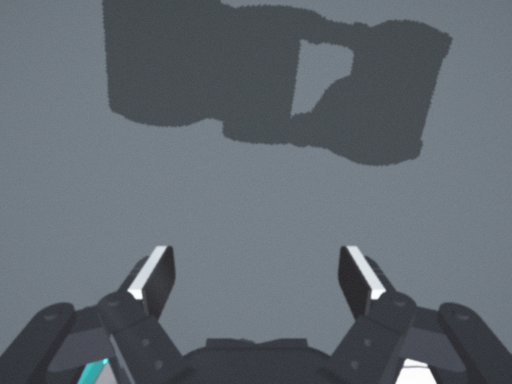

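```bash
python3 - <<'E'
from station import env, optics, job, search_frame
import numpy as np
for n in ["unit","slot","guard_tab","driver_handle","stand_hole","crosshead","stand","green_mark"]:
    for c in ["top","side"]:
        try:
            r=search_frame(c,n); print(n,c,[(round(d['score'],2),np.round(d['centre'],4).tolist()) for d in r[:4]])
        except Exception as e: print(n,c,e)
print(env.observe()['t'])
E
```

```text
unit top [(0.9, [0.5173, -0.0108, 0.0612])]
unit side [(0.66, [0.4912, -0.0408, 0.0569])]
slot top []
slot side [(0.36, [0.5311, -0.0582, 0.0847])]
guard_tab top [(0.77, [0.5379, -0.0566, 0.0787]), (0.48, [0.4677, -0.3115, 0.0642])]
guard_tab side [(0.89, [0.5268, -0.0628, 0.0775]), (0.29, [0.4938, -0.0356, 0.0577])]
driver_handle top [(0.67, [0.377, 0.2846, 0.1397]), (0.6, [0.4639, 0.2683, 0.155]), (0.59, [0.5397, -0.0609, 0.0772]), (0.57, [0.5312, 0.2956, 0.1392])]
driver_handle side [(0.75, [0.4602, 0.2667, 0.1334]), (0.74, [0.3596, 0.2228, 0.1117]), (0.71, [0.5017, 0.4033, 0.1101]), (0.59, [0.3662, 0.286, 0.1212])]
stand_hole top [(0.75, [0.4951, 0.2709, 0.0815])]
stand_hole side [(0.85, [0.4747, 0.2655, 0.0543]), (0.41, [0.5172, -0.3118, 0.0968])]
crosshead top [(0.53, [0.5321, 0.2925, 0.1376])]
crosshead side [(0.65, [0.5319, -0.0584, 0.0792]), (0.49, [0.5232, 0.2875, 0.1206])]
stand top [(0.78, [0.4971, 0.2755, 0.0816])]
stand side [(0.9, [0.4743, 0.2659, 0.0523]), (0.45, [0.53, -0.0633, 0.0817])]
green_mark top [(0.7, [0.5178, -0.0089, 0.0604])]
green_mark side [(0.96, [0.4924, -0.0374, 0.0584]), (0.68, [0.7752, -0.0094, 0.0598])]
0.95
```

```bash
cat > h.py <<'E'
from station import env, optics, job, search_frame
import numpy as np, cv2
from scipy.spatial.transform import Rotation as R
def rot(q): return R.from_quat([q[1],q[2],q[3],q[0]]).as_matrix()
def Rt(psi): # tool y heading psi, x down
    x=np.array([0,0,-1.]); y=np.array([np.cos(psi),np.sin(psi),0]); return np.stack([x,y,np.cross(x,y)],1)
def st():
    s=env.observe(); M=rot(s['orientation'])
    print('t',round(s['t'],2),'p',np.round(s['eef_pos'],4).tolist(),'psi',round(np.arctan2(M[1,1],M[0,1]),4),'xax',np.round(M[:,0],4).tolist(),'q',np.round(s['q'],3).tolist(),'F',np.round(s['contact_force'],1).tolist(),'T',np.round(s['ft_torque'],2).tolist(),'w',round(s['gripper_width'],4))
    return s,M
def plan(p,psi):
    s,M=st(); d=M.T@(np.array(p)-s['eef_pos']); rv=R.from_matrix(M.T@Rt(psi)).as_rotvec()
    print('dp units (total)',np.round(d/0.04,3).tolist(),'rot units',np.round(np.degrees(rv)/5,3).tolist(), 'mm',np.round(d*1000,1).tolist(),'deg',np.round(np.degrees(rv),2).tolist())
def shot(c,name,crop=None,scale=1):
    i=optics.camera_info(c); im=optics.camera(c)[:,:,::-1].copy()
    np.savez(f'pics/{name}.npz',**i); cv2.imwrite(f'pics/{name}_raw.png',im)
    if crop: x0,y0,x1,y1=crop; im=im[y0:y1,x0:x1]
    im=cv2.resize(im,None,fx=scale,fy=scale,interpolation=cv2.INTER_CUBIC)
    cv2.imwrite(f'pics/{name}.png',im); return i
def ray(i,u,v,z):
    T=i['T']; d=T[:3,:3]@np.array([(u-i['cx'])/i['fx'],(v-i['cy'])/i['fy'],1.]); o=T[:3,3]
    return o+d*(z-o[2])/d[2]
def proj(i,p):
    T=i['T']; c=T[:3,:3].T@(np.asarray(p)-T[:3,3]); return np.array([i['fx']*c[0]/c[2]+i['cx'],i['fy']*c[1]/c[2]+i['cy']])
E
python3 - <<'E'
from h import *
plan([0.45,0.03,0.30],0.23+np.pi/2)
plan([0.45,0.03,0.30],0.23-np.pi/2)
im=cv2.imread('pics/top0.png')
cv2.imwrite('pics/top0c.png',cv2.resize(im[150:260,90:320],None,fx=3.4,fy=3.4,interpolation=cv2.INTER_CUBIC))
E
```

```text
t 0.95 p [0.2136, 0.5874, 0.2313] psi 1.222 xax [0.0, 0.0, -1.0] q [1.126, 0.494, 1.345, -0.0, 1.302, -0.096] F [0.5, 0.3, 0.3] T [-0.02, -0.01, 0.01] w 0.0852
dp units (total) [-1.718, -11.076, 10.316] rot units [-6.632, 0.0, -0.0] mm [-68.7, -443.0, 412.6] deg [-33.16, 0.0, -0.0]
t 0.95 p [0.2136, 0.5874, 0.2313] psi 1.222 xax [0.0, 0.0, -1.0] q [1.126, 0.494, 1.345, -0.0, 1.302, -0.096] F [0.5, 0.3, 0.3] T [-0.02, -0.01, 0.01] w 0.0852
dp units (total) [-1.718, -11.076, 10.316] rot units [29.368, -0.0, -0.0] mm [-68.7, -443.0, 412.6] deg [146.84, -0.0, -0.0]
```

View pics/top0c.png

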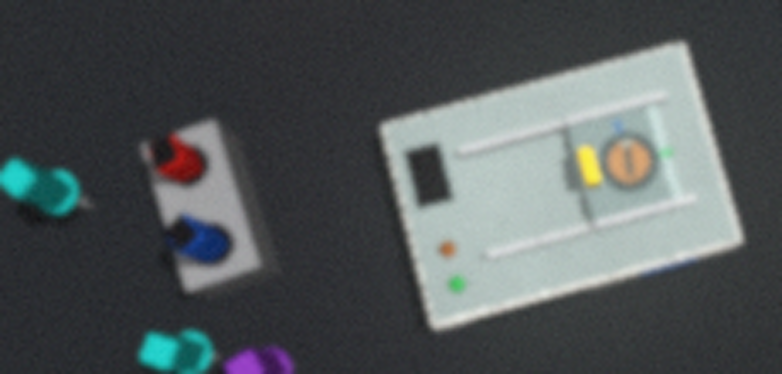

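Request:
{"op": "servo_tool", "data": {"commands": [{"dp":[-0.2,-0.66,0.68],"rotation":[0,0,0],"fingers":-1},{"dp":[-0.2,-0.66,0.68],"rotation":[0,0,0],"fingers":-1},{"dp":[-0.2,-0.66,0.68],"rotation":[0,0,0],"fingers":-1},{"dp":[-0.2,-0.66,0.68],"rotation":[0,0,0],"fingers":-1},{"dp":[-0.2,-0.66,0.68],"rotation":[0,0,0],"fingers":-1},{"dp":[-0.2,-0.66,0.68],"rotation":[0,0,0],"fingers":-1},{"dp":[-0.2,-0.66,0.68],"rotation":[0,0,0],"fingers":-1},{"dp":[-0.2,-0.66,0.68],"rotation":[0,0,0],"fingers":-1},{"dp":[-0.2,-0.6,0.8],"rotation":[0,0,0],"fingers":-1},{"dp":[0,0,0],"rotation":[0,0,0],"fingers":-1}]}}

```text
t: 1.78
eef_pos: [0.3712, 0.2766, 0.3049]
orientation: [0.697, 0.124, 0.695, -0.124]
contact_force: [-0.1, -0.1, 0.2]
gripper_width: 0.0849
```

```bash
python3 - <<'E'
from h import *
st(); i=shot('wrist','w1')
for n in ["driver_handle","stand_hole","stand","crosshead"]:
    print(n,[(round(d['score'],2),np.round(d['centre'],4).tolist()) for d in search_frame('wrist',n)[:4]])
# unit pose from top
t=optics.camera_info('top')
c=[(90+u/3.4,150+v/3.4) for u,v in [(381,124),(683,42),(742,242),(433,328)]]
P=[ray(t,u,v,0.06) for u,v in c]; print(np.round(P,4)); print(np.mean(P,0)); print([np.linalg.norm(P[k]-P[k-1]) for k in range(4)])
plan([0.45,0.03,0.30],0.23+np.pi/2)
E
```

```text
t 1.78 p [0.3712, 0.2766, 0.3049] psi 1.2176 xax [0.0032, -0.0002, -1.0] q [0.513, 0.187, 1.615, -0.002, 1.337, -0.705] F [-0.1, -0.1, 0.2] T [0.04, -0.02, -0.01] w 0.0849
driver_handle [(0.96, [0.4006, 0.2265, 0.0259]), (0.94, [0.2602, 0.168, 0.0243]), (0.93, [0.4553, 0.2774, 0.1505]), (0.76, [0.5724, 0.3492, 0.0243])]
stand_hole [(0.66, [0.4632, 0.2995, 0.0803])]
stand [(0.94, [0.4666, 0.2966, 0.0809]), (0.66, [0.4879, -0.0409, 0.0791])]
crosshead [(0.7, [0.5197, 0.3052, 0.131])]
[[ 0.5679  0.1445  0.06  ]
 [ 0.6399 -0.112   0.06  ]
 [ 0.4691 -0.1598  0.06  ]
 [ 0.3964  0.0965  0.06  ]]
[ 0.5183182  -0.00767795  0.06      ]
[np.float64(0.17808700473541506), np.float64(0.26647618629635467), np.float64(0.17738016328446674), np.float64(0.26644157907723304)]
t 2.03 p [0.3672, 0.2817, 0.3031] psi 1.223 xax [-0.0005, -0.0, -1.0] q [0.525, 0.19, 1.616, 0.0, 1.336, -0.698] F [-1.1, -0.3, -0.1] T [-0.02, -0.03, -0.02] w 0.0853
dp units (total) [0.076, -5.211, 4.09] rot units [-6.621, -0.005, 0.0] mm [3.0, -208.4, 163.6] deg [-33.1, -0.03, 0.0]
```

View pics/w1.png

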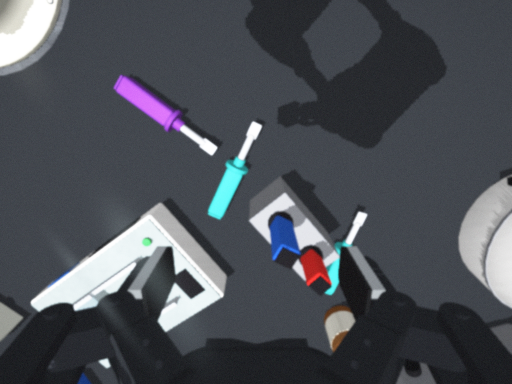

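```bash
python3 - <<'E'
from h import *
t=optics.camera_info('top')
print(ray(t,90+590/3.4,150+163/3.4,.1115), ray(t,90+629/3.4,150+159/3.4,.072))
plan([0.44,-0.06,0.25],1.844)
E
```

```text
[ 0.52730594 -0.03290219  0.1115    ] [ 0.5368075  -0.06547064  0.072     ]
t 2.03 p [0.3672, 0.2817, 0.3031] psi 1.223 xax [-0.0005, -0.0, -1.0] q [0.525, 0.19, 1.616, 0.0, 1.336, -0.698] F [-1.1, -0.3, -0.1] T [-0.02, -0.03, -0.02] w 0.0853
dp units (total) [1.326, -7.411, 4.623] rot units [-7.116, -0.005, 0.0] mm [53.0, -296.4, 184.9] deg [-35.58, -0.03, 0.0]
```

Request:
{"op": "servo_tool", "data": {"commands": [{"dp":[0.13,-0.74,0.46],"rotation":[0,0,0],"fingers":-1},{"dp":[0.13,-0.74,0.46],"rotation":[0,0,0],"fingers":-1},{"dp":[0.13,-0.74,0.46],"rotation":[0,0,0],"fingers":-1},{"dp":[0.13,-0.74,0.46],"rotation":[0,0,0],"fingers":-1},{"dp":[0.13,-0.74,0.46],"rotation":[0,0,0],"fingers":-1},{"dp":[0.13,-0.74,0.46],"rotation":[0,0,0],"fingers":-1},{"dp":[0.13,-0.74,0.46],"rotation":[0,0,0],"fingers":-1},{"dp":[0.13,-0.74,0.46],"rotation":[0,0,0],"fingers":-1},{"dp":[0.13,-0.74,0.46],"rotation":[0,0,0],"fingers":-1},{"dp":[0.13,-0.74,0.46],"rotation":[0,0,0],"fingers":-1},{"dp":[0,0,0],"rotation":[-0.89,0,0],"fingers":-1},{"dp":[0,0,0],"rotation":[-0.89,0,0],"fingers":-1},{"dp":[0,0,0],"rotation":[-0.89,0,0],"fingers":-1},{"dp":[0,0,0],"rotation":[-0.89,0,0],"fingers":-1},{"dp":[0,0,0],"rotation":[-0.89,0,0],"fingers":-1},{"dp":[0,0,0],"rotation":[-0.89,0,0],"fingers":-1},{"dp":[0,0,0],"rotation":[-0.89,0,0],"fingers":-1},{"dp":[0,0,0],"rotation":[-0.89,0,0],"fingers":-1},{"dp":[0,0,0],"rotation":[0,0,0],"fingers":-1}]}}

```text
t: 3.62
eef_pos: [0.4397, -0.0588, 0.251]
orientation: [0.7, -0.098, 0.7, 0.098]
contact_force: [0.7, -0.1, -0.3]
gripper_width: 0.0855
```

```bash
python3 - <<'E'
from h import *
st(); i=shot('wrist','w2')
for n in ["guard_tab","slot"]:
    print(n,[(round(d['score'],2),np.round(d['centre'],4).tolist()) for d in search_frame('wrist',n)[:4]])
E
```

```text
t 3.62 p [0.4397, -0.0588, 0.251] psi 1.8495 xax [-0.0006, 0.0003, -1.0] q [-0.268, 0.215, 1.739, 0.0, 1.187, -2.117] F [0.7, -0.1, -0.3] T [0.0, -0.01, -0.02] w 0.0855
guard_tab [(0.67, [0.5315, -0.0593, 0.0751])]
slot []
```

View pics/w2.png

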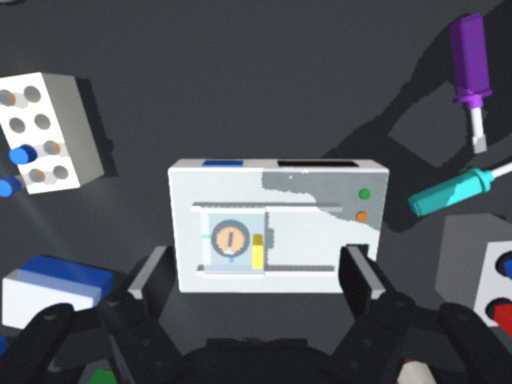

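```bash
python3 - <<'E'
import cv2
im=cv2.imread('pics/w2_raw.png'); cv2.imwrite('pics/w2c.png',cv2.resize(im[190:300,160:390],None,fx=3.4,fy=3.4,interpolation=cv2.INTER_CUBIC))
from h import *
i=np.load('pics/w2.npz')
c=np.array([.5183,-.0077,0]);y=0.273
Rz=R.from_euler('z',y).as_matrix()
for n,p in dict(tab=[0,-.03,.1115],tabbot=[0,-.03,.0795],slot=[0,-.06,.072],tip=[.016,-.06,.072],c1=[.09,.135,.06],c2=[.09,-.135,.06],c3=[-.09,-.135,.06],c4=[-.09,.135,.06],green=[0,-.092,.06]).items():
    q=proj(i,c+Rz@p); print(n,np.round(q),np.round((q-[160,190])*3.4))
E
```

```text
tab [254. 256.] [321. 224.]
tabbot [255. 242.] [322. 176.]
slot [231. 239.] [240. 166.]
tip [231. 250.] [241. 204.]
c1 [373. 293.] [724. 352.]
c2 [179. 292.] [ 64. 348.]
c3 [167. 166.] [ 23. -82.]
c4 [393. 168.] [794. -76.]
green [207. 234.] [159. 150.]
```

View pics/w2c.png

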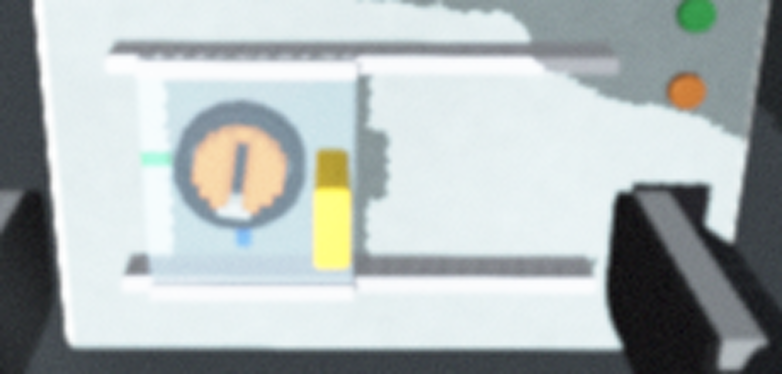

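```bash
python3 - <<'E'
from h import *
plan([0.527,-0.0335,0.086],1.844)
E
```

```text
t 3.77 p [0.4396, -0.0593, 0.2511] psi 1.8418 xax [-0.0003, 0.0001, -1.0] q [-0.269, 0.215, 1.739, 0.0, 1.187, -2.111] F [0.4, 0.0, 1.0] T [0.01, -0.02, 0.0] w 0.0854
dp units (total) [4.127, 0.036, 2.279] rot units [-0.025, -0.003, -0.003] mm [165.1, 1.4, 91.2] deg [-0.12, -0.02, -0.01]
```

Request:
{"op": "servo_tool", "data": {"commands": [{"dp":[0.5,0.01,0.57],"rotation":[0,0,0],"fingers":-1},{"dp":[0.5,0.01,0.57],"rotation":[0,0,0],"fingers":-1},{"dp":[0.5,0.01,0.57],"rotation":[0,0,0],"fingers":-1},{"dp":[0.5,0.01,0.57],"rotation":[0,0,0],"fingers":-1},{"dp":[0.5,0,0],"rotation":[0,0,0],"fingers":-1},{"dp":[0.5,0,0],"rotation":[0,0,0],"fingers":-1},{"dp":[0.5,0,0],"rotation":[0,0,0],"fingers":-1},{"dp":[0.5,0,0],"rotation":[0,0,0],"fingers":-1},{"dp":[0.1,0,0],"rotation":[0,0,0],"fingers":-1},{"dp":[0,0,0],"rotation":[0,0,0],"fingers":0},{"dp":[0,0,0],"rotation":[0,0,0],"fingers":0.5},{"dp":[0,0,0],"rotation":[0,0,0],"fingers":1},{"dp":[0,0,0],"rotation":[0,0,0],"fingers":1},{"dp":[0,0,0],"rotation":[0,0,0],"fingers":1},{"dp":[0,0,0],"rotation":[0,0,0],"fingers":1},{"dp":[0,0,0],"rotation":[0,0,0],"fingers":1}]}}

```text
t: 5.1
eef_pos: [0.5273, -0.034, 0.088]
orientation: [0.701, -0.096, 0.7, 0.096]
contact_force: [-0.3, 1.9, 9.0]
gripper_width: 0.0107
```

```bash
python3 - <<'E'
from h import *
st(); i=shot('wrist','w3',(140,140,390,330),3)
st()
E
```

```text
t 5.1 p [0.5273, -0.034, 0.088] psi 1.8433 xax [0.001, -0.0002, -1.0] q [-0.177, 0.551, 1.737, 0.0, 0.852, -2.021] F [-0.3, 1.9, 9.0] T [0.09, 0.22, 0.05] w 0.0107
t 5.15 p [0.5273, -0.034, 0.088] psi 1.8434 xax [0.0011, -0.0002, -1.0] q [-0.177, 0.551, 1.737, -0.0, 0.852, -2.021] F [-1.1, 1.0, 9.8] T [0.03, 0.22, 0.06] w 0.0106
```

View pics/w3.png

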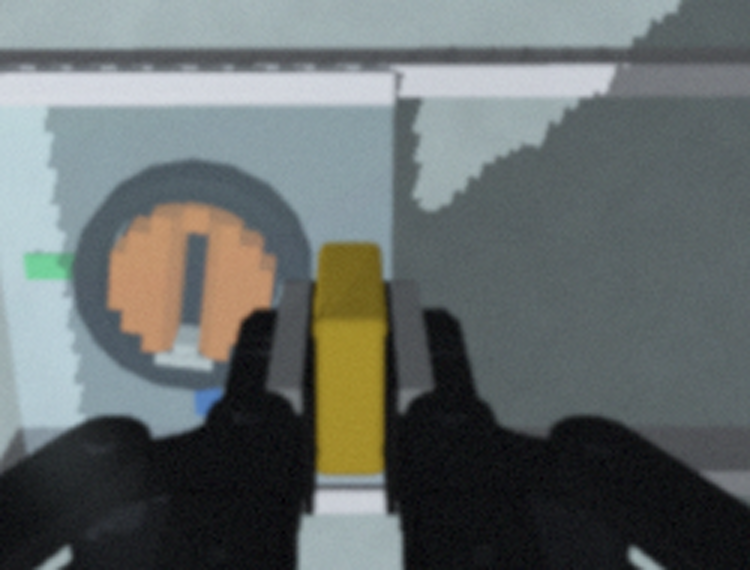

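Request:
{"op": "servo_tool", "data": {"commands": [{"dp":[-0.03,0.2,0],"rotation":[0,0,0],"fingers":1},{"dp":[0,0.35,0],"rotation":[0,0,0],"fingers":1},{"dp":[0,0.35,0],"rotation":[0,0,0],"fingers":1},{"dp":[0,0.35,0],"rotation":[0,0,0],"fingers":1},{"dp":[0,0.35,0],"rotation":[0,0,0],"fingers":1},{"dp":[0,0.25,0],"rotation":[0,0,0],"fingers":1},{"dp":[0,0.15,0],"rotation":[0,0,0],"fingers":1},{"dp":[0,0.1,0],"rotation":[0,0,0],"fingers":1},{"dp":[0,0.05,0],"rotation":[0,0,0],"fingers":1},{"dp":[0,0,0],"rotation":[0,0,0],"fingers":1}]}}

```text
t: 5.98
eef_pos: [0.5037, 0.0491, 0.0883]
orientation: [0.7, -0.096, 0.701, 0.096]
contact_force: [4.6, 2.4, -17.4]
gripper_width: 0.0109
```

```bash
python3 - <<'E'
from h import *
st()
d=np.array([-np.sin(.273),np.cos(.273)]); print((env.observe()['eef_pos'][:2]-np.array([.5273,-.034]))@d)
E
```

```text
t 5.98 p [0.5037, 0.0491, 0.0883] psi 1.8434 xax [-0.0003, 0.0002, -1.0] q [-0.021, 0.529, 1.79, 0.0, 0.822, -1.865] F [4.6, 2.4, -17.4] T [0.61, -0.77, 0.11] w 0.0109
0.08640072837531156
```

Request:
{"op": "servo_tool", "data": {"commands": [{"dp":[0.015,0.03,0],"rotation":[0,0,0],"fingers":1},{"dp":[0,0.03,0],"rotation":[0,0,0],"fingers":1},{"dp":[0,0.03,0],"rotation":[0,0,0],"fingers":1},{"dp":[0,0,0],"rotation":[0,0,0],"fingers":1}]}}

```text
t: 6.32
eef_pos: [0.5036, 0.0501, 0.0881]
orientation: [0.701, -0.097, 0.7, 0.095]
contact_force: [4.9, -24.2, -10.4]
gripper_width: 0.0105
```

```bash
python3 - <<'E'
from h import *
s,_=st()
d=np.array([-np.sin(.273),np.cos(.273)]); print((s['eef_pos'][:2]-np.array([.5273,-.034]))@d, s['contact_force'][:2]@d)
E
```

```text
t 6.32 p [0.5036, 0.0501, 0.0881] psi 1.8438 xax [0.0012, -0.0031, -1.0] q [-0.017, 0.529, 1.792, -0.004, 0.819, -1.858] F [4.9, -24.2, -10.4] T [-3.9, -0.77, 0.08] w 0.0105
0.0874028714257614 -24.666739496272157
```

Request:
{"op": "servo_tool", "data": {"commands": [{"dp":[0,-0.03,0],"rotation":[0,0,0],"fingers":0.6},{"dp":[0,0,0],"rotation":[0,0,0],"fingers":0.2},{"dp":[0,0,0],"rotation":[0,0,0],"fingers":0},{"dp":[0,0,0],"rotation":[0,0,0],"fingers":0},{"dp":[-0.4,0,0],"rotation":[0,0,0],"fingers":-0.5},{"dp":[-0.9,0,0],"rotation":[0,0,0],"fingers":-1},{"dp":[-0.9,0,0],"rotation":[0,0,0],"fingers":-1},{"dp":[-0.9,0,0],"rotation":[0,0,0],"fingers":-1},{"dp":[-0.9,0,0],"rotation":[0,0,0],"fingers":-1},{"dp":[-0.9,0,0],"rotation":[0,0,0],"fingers":-1},{"dp":[0,0,0],"rotation":[0,0,0],"fingers":-1}]}}

```text
t: 7.23
eef_pos: [0.5056, 0.0514, 0.2906]
orientation: [0.704, -0.097, 0.697, 0.096]
contact_force: [1.1, 0.2, 0.6]
gripper_width: 0.0852
```

```bash
python3 - <<'E'
from h import *
st(); t=shot('top','top1',(90,150,320,260),3.4)
P=[ray(t,90+u/3.4,150+v/3.4,.082) for u,v in [(140,143),(216,118),(264,268),(186,292)]]
print(np.round(P,4),np.mean(P,0),[np.linalg.norm(P[k]-P[k-1]) for k in range(4)])
for a,b in [(0,3),(1,2)]: v=P[a]-P[b]; print('yaw x',np.arctan2(v[1],v[0]))
v=P[0]-P[1]; print('yaw',np.arctan2(-v[0],v[1]))
plan([0.38,0.27,0.30],1.57)
E
```

```text
t 7.23 p [0.5056, 0.0514, 0.2906] psi 1.8436 xax [0.0098, -0.0, -1.0] q [-0.016, 0.265, 1.548, 0.0, 1.319, -1.86] F [1.1, 0.2, 0.6] T [0.06, -0.05, -0.01] w 0.0852
[[0.5471 0.3424 0.082 ]
 [0.5685 0.2797 0.082 ]
 [0.4435 0.2342 0.082 ]
 [0.4236 0.2975 0.082 ]] [0.49568237 0.28845722 0.082     ] [np.float64(0.13146306478090375), np.float64(0.06628267651720655), np.float64(0.13302093496881023), np.float64(0.06642646599861304)]
yaw x 0.34881270407932413
yaw x 0.34952659645193435
yaw 0.32915192594325554
t 7.28 p [0.5047, 0.0514, 0.2875] psi 1.8436 xax [0.0067, 0.0, -1.0] q [-0.016, 0.268, 1.552, 0.0, 1.314, -1.86] F [-0.8, -0.7, -0.6] T [0.03, 0.02, 0.01] w 0.0859
dp units (total) [-0.333, 6.103, -1.527] rot units [3.135, 0.076, 0.01] mm [-13.3, 244.1, -61.1] deg [15.68, 0.38, 0.05]
```

View pics/top1.png

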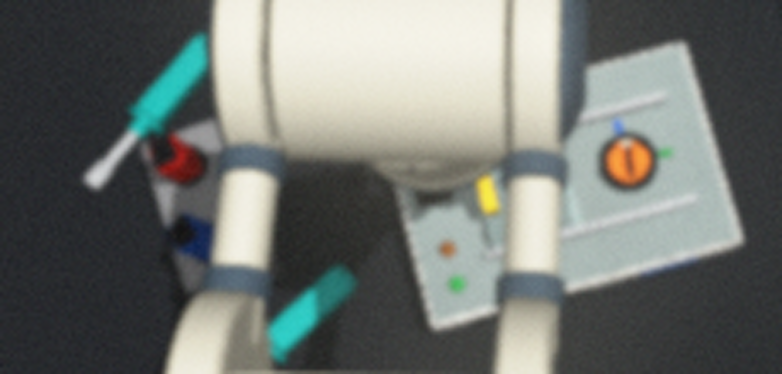

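```bash
python3 - <<'E'
from h import *
plan([0.38,0.25,0.28],1.844)
E
```

```text
t 7.28 p [0.5047, 0.0514, 0.2875] psi 1.8436 xax [0.0067, 0.0, -1.0] q [-0.016, 0.268, 1.552, 0.0, 1.314, -1.86] F [-0.8, -0.7, -0.6] T [0.03, 0.02, 0.01] w 0.0859
dp units (total) [0.167, 5.623, -1.665] rot units [-0.005, 0.074, 0.021] mm [6.7, 224.9, -66.6] deg [-0.02, 0.37, 0.1]
```

Request:
{"op": "servo_tool", "data": {"commands": [{"dp":[0,0.8,-0.24],"rotation":[0,0,0],"fingers":-1},{"dp":[0,0.8,-0.24],"rotation":[0,0,0],"fingers":-1},{"dp":[0,0.8,-0.24],"rotation":[0,0,0],"fingers":-1},{"dp":[0,0.8,-0.24],"rotation":[0,0,0],"fingers":-1},{"dp":[0,0.8,-0.24],"rotation":[0,0,0],"fingers":-1},{"dp":[0,0.8,-0.24],"rotation":[0,0,0],"fingers":-1},{"dp":[0,0.8,-0.24],"rotation":[0,0,0],"fingers":-1},{"dp":[0,0,0],"rotation":[0,0,0],"fingers":-1},{"dp":[0,0,0],"rotation":[0,0,0],"fingers":-1}]}}

```text
t: 8.03
eef_pos: [0.3768, 0.2498, 0.2833]
orientation: [0.7, -0.097, 0.701, 0.097]
contact_force: [-0.3, -0.6, 0.0]
gripper_width: 0.0855
```

```bash
python3 - <<'E'
from h import *
st(); i=shot('wrist','w4',None,1.5); shot('side','side1',(100,90,320,260),3.4)
for n in ["driver_handle","stand_hole","stand"]:
    print(n,[(round(d['score'],2),np.round(d['centre'],4).tolist()) for d in search_frame('wrist',n)[:4]])
E
```

```text
t 8.03 p [0.3768, 0.2498, 0.2833] psi 1.8467 xax [-0.0011, -0.0005, -1.0] q [0.453, 0.193, 1.67, 0.0, 1.28, -1.393] F [-0.3, -0.6, 0.0] T [0.01, 0.07, 0.02] w 0.0855
driver_handle [(0.88, [0.5836, 0.3592, 0.0266]), (0.73, [0.261, 0.1665, 0.0242]), (0.57, [0.4052, 0.2214, 0.0256])]
stand_hole [(0.64, [0.4569, 0.2783, 0.0831])]
stand [(0.68, [0.456, 0.279, 0.0812])]
```

View pics/w4.png

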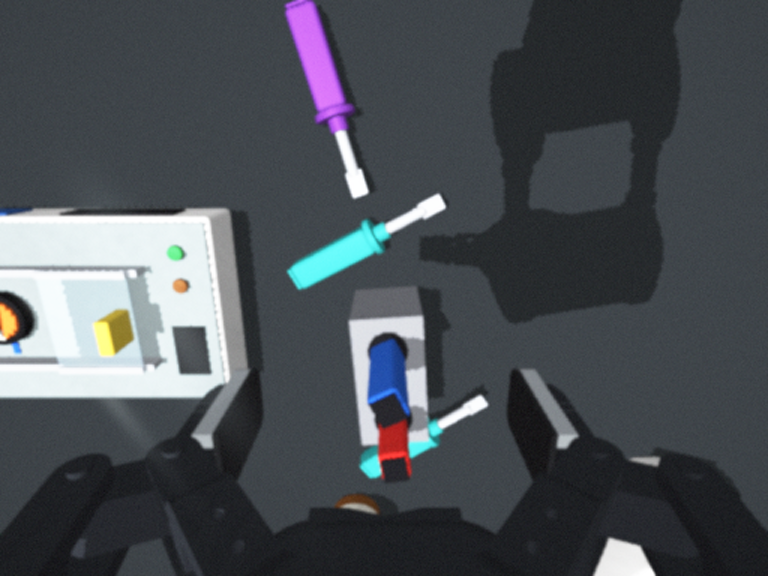

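View pics/side1.png

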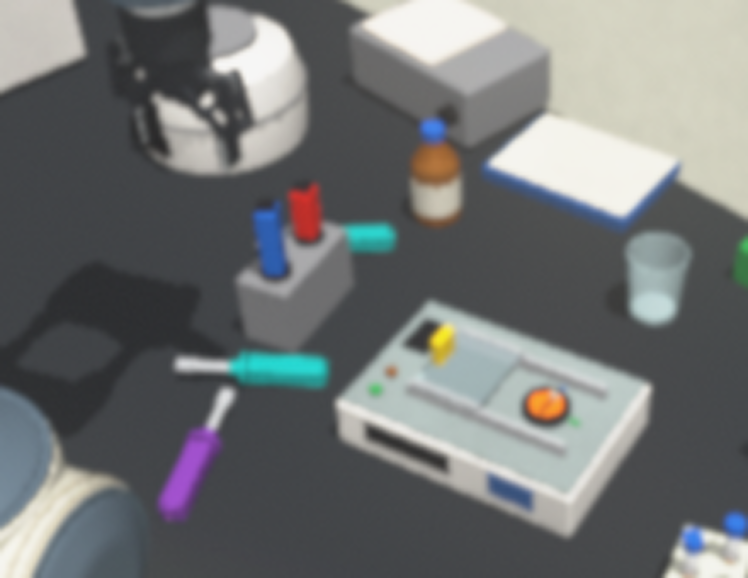

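```bash
cat > ov.py <<'E'
from h import *
def overlay(name,out,lines,crop,s):
    i=np.load(f'pics/{name}.npz'); im=cv2.imread(f'pics/{name}_raw.png'); x0,y0,x1,y1=crop
    im=cv2.resize(im[y0:y1,x0:x1],None,fx=s,fy=s,interpolation=cv2.INTER_CUBIC)
    cv2.imwrite(f'pics/{out}_n.png',im)
    for pts,col in lines:
        q=np.array([((proj(i,p)-[x0,y0])+.5)*s-.5 for p in pts]).round().astype(int)
        cv2.polylines(im,[q],False,col,1,cv2.LINE_AA)
    cv2.imwrite(f'pics/{out}.png',im)
def rect(c,yaw,a,b,z):
    Rz=R.from_euler('z',yaw).as_matrix()
    return [np.array([c[0],c[1],z])+Rz@[sx*a/2,sy*b/2,0] for sx,sy in [(1,1),(1,-1),(-1,-1),(-1,1),(1,1)]]
E
python3 - <<'E'
from ov import *
sc=[.4957,.2885];sy=.349; d=[.4628,.2765]
L=[(rect(sc,sy,.13,.064,.082),(0,255,0)),(rect(d,sy,.02,.02,.082),(0,255,255))]
for yw,c in [(sy,(255,255,255)),(sy+.2,(255,0,255)),(sy-.2,(0,128,255))]:
    L.append((rect(d,yw,.026,.024,.172),c))
overlay('w4','w4o',L,(220,200,300,330),6)
E
```

```text
(no output)
```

View pics/w4o.png

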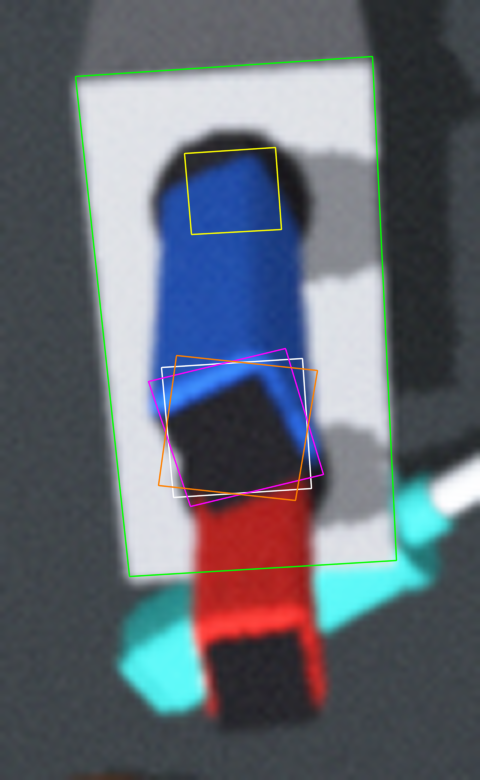

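View pics/w4o_n.png

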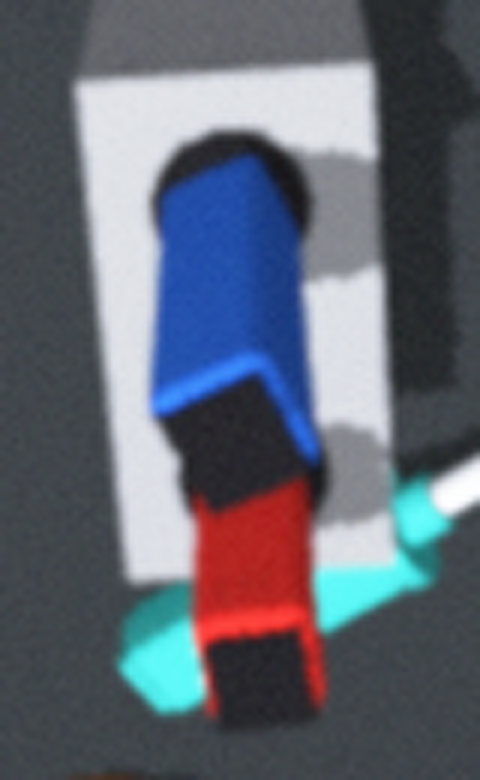

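```bash
python3 - <<'E'
from ov import *
sc=[.4952,.2885];sy=.349; d=[.4635,.2780]
L=[(rect(sc,sy,.13,.064,.082),(0,255,0))]
for yw,c in [(sy+.3,(255,255,255)),(sy+.4,(255,0,255))]:
    L.append((rect(d,yw,.026,.024,.172),c))
    L.append((rect(d,yw,.026,.024,.088),c))
th=np.linspace(0,6.3,40)
L.append(([np.array([d[0]+.018*np.cos(a),d[1]+.018*np.sin(a),.088]) for a in th],(0,255,255)))
overlay('w4','w4p',L,(220,200,300,330),6)
# use cap top as black: corners
i=np.load('pics/w4.npz')
for (u,v) in [(155,413),(262,352),(320,460)]:
    print(ray(i,220+u/6,200+v/6,.172))
E
```

```text
[0.46408084 0.26279595 0.172     ]
[0.44763111 0.27701645 0.172     ]
[0.46536493 0.29265171 0.172     ]
```

View pics/w4p.png

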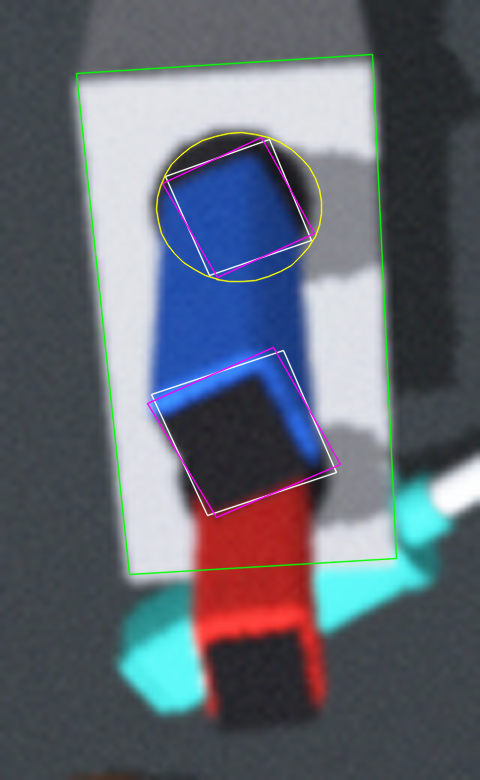

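```bash
python3 - <<'E'
from h import *
plan([0.4635,0.2765,0.118],2.30)
s,M=st(); R1=Rt(2.30); print(R1.T@(np.array([.4635,.2765,.118])-s['eef_pos'])/.04)
E
```

```text
t 8.28 p [0.3786, 0.248, 0.2837] psi 1.8418 xax [-0.0003, -0.0003, -1.0] q [0.448, 0.193, 1.669, -0.0, 1.28, -1.394] F [0.4, -0.6, -0.6] T [-0.03, -0.02, 0.04] w 0.0854
dp units (total) [4.141, 0.118, 2.237] rot units [-5.25, -0.004, 0.001] mm [165.7, 4.7, 89.5] deg [-26.25, -0.02, 0.01]
t 8.28 p [0.3786, 0.248, 0.2837] psi 1.8418 xax [-0.0003, -0.0003, -1.0] q [0.448, 0.193, 1.669, -0.0, 1.28, -1.394] F [0.4, -0.6, -0.6] T [-0.03, -0.02, 0.04] w 0.0854
[ 4.14209728 -0.88323208  2.05677583]
```

Request:
{"op": "servo_tool", "data": {"commands": [{"dp":[0,0,0],"rotation":[-0.875,0,0],"fingers":-1},{"dp":[0,0,0],"rotation":[-0.875,0,0],"fingers":-1},{"dp":[0,0,0],"rotation":[-0.875,0,0],"fingers":-1},{"dp":[0,0,0],"rotation":[-0.875,0,0],"fingers":-1},{"dp":[0,0,0],"rotation":[-0.875,0,0],"fingers":-1},{"dp":[0,0,0],"rotation":[-0.875,0,0],"fingers":-1},{"dp":[0.25,-0.22,0.515],"rotation":[0,0,0],"fingers":-1},{"dp":[0.25,-0.22,0.515],"rotation":[0,0,0],"fingers":-1},{"dp":[0.25,-0.22,0.515],"rotation":[0,0,0],"fingers":-1},{"dp":[0.25,-0.22,0.515],"rotation":[0,0,0],"fingers":-1},{"dp":[0.5,0,0],"rotation":[0,0,0],"fingers":-1},{"dp":[0,0,0],"rotation":[0,0,0],"fingers":-1},{"dp":[0,0,0],"rotation":[0,0,0],"fingers":-1}]}}

```text
t: 9.37
eef_pos: [0.4626, 0.2766, 0.2232]
orientation: [0.66, -0.252, 0.662, 0.252]
contact_force: [-1.3, -0.1, -0.1]
gripper_width: 0.0856
```

```bash
python3 - <<'E'
from ov import *
st(); i=shot('wrist','w5')
sy=.349; d=[.4635,.2765]; L=[]
for yw,c in [(.73,(0,255,0))]:
    L.append((rect(d,yw,.026,.024,.172),c)); L.append((rect(d,yw,.026,.024,.088),c))
overlay('w5','w5o',L,(170,150,340,340),3)
plan([0.4635,0.2765,0.118],2.30)
E
```

```text
t 9.37 p [0.4626, 0.2766, 0.2232] psi 2.3002 xax [-0.0025, -0.0012, -1.0] q [0.428, 0.383, 1.566, -0.0, 1.195, -1.872] F [-1.3, -0.1, -0.1] T [0.04, 0.02, -0.0] w 0.0856
t 9.42 p [0.4628, 0.2769, 0.2242] psi 2.3006 xax [-0.0008, -0.0004, -1.0] q [0.429, 0.382, 1.566, -0.0, 1.195, -1.872] F [-0.1, 0.5, 0.8] T [0.02, 0.02, 0.02] w 0.0852
dp units (total) [2.655, -0.02, 0.008] rot units [0.007, -0.01, -0.003] mm [106.2, -0.8, 0.3] deg [0.04, -0.05, -0.01]
```

View pics/w5o.png

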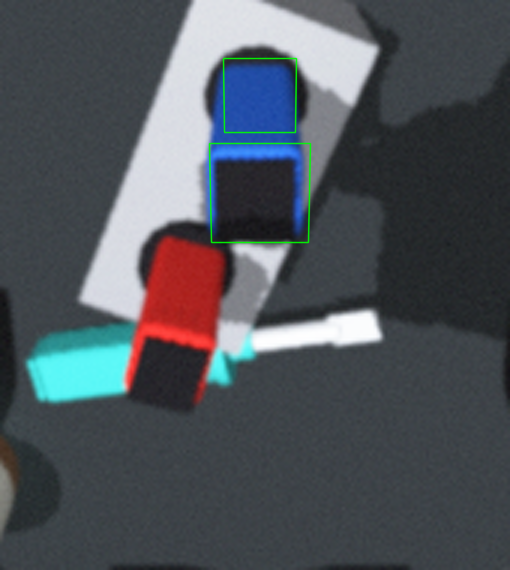

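Request:
{"op": "servo_tool", "data": {"commands": [{"dp":[0.6,-0.05,0.03],"rotation":[0,0,0],"fingers":-1},{"dp":[0.6,0,0],"rotation":[0,0,0],"fingers":-1},{"dp":[0.6,0,0],"rotation":[0,0,0],"fingers":-1},{"dp":[0.5,0,0],"rotation":[0,0,0],"fingers":-1},{"dp":[0.35,0,0],"rotation":[0,0,0],"fingers":-1},{"dp":[0,0,0],"rotation":[0,0,0],"fingers":0},{"dp":[0,0,0],"rotation":[0,0,0],"fingers":0.4},{"dp":[0,0,0],"rotation":[0,0,0],"fingers":1},{"dp":[0,0,0],"rotation":[0,0,0],"fingers":1},{"dp":[0,0,0],"rotation":[0,0,0],"fingers":1},{"dp":[0,0,0],"rotation":[0,0,0],"fingers":1},{"dp":[0,0,0],"rotation":[0,0,0],"fingers":1}]}}

```text
t: 10.42
eef_pos: [0.4658, 0.2772, 0.1191]
orientation: [0.661, -0.253, 0.66, 0.253]
contact_force: [-0.8, -0.8, 11.3]
gripper_width: 0.0235
```

```bash
python3 - <<'E'
from ov import *
st(); i=shot('wrist','w6',(120,120,400,330),2.8)
E
```

```text
t 10.42 p [0.4658, 0.2772, 0.1191] psi 2.3016 xax [0.0018, 0.0008, -1.0] q [0.427, 0.518, 1.678, -0.0, 0.943, -1.875] F [-0.8, -0.8, 11.3] T [-0.19, 0.27, -0.01] w 0.0235
```

View pics/w6.png

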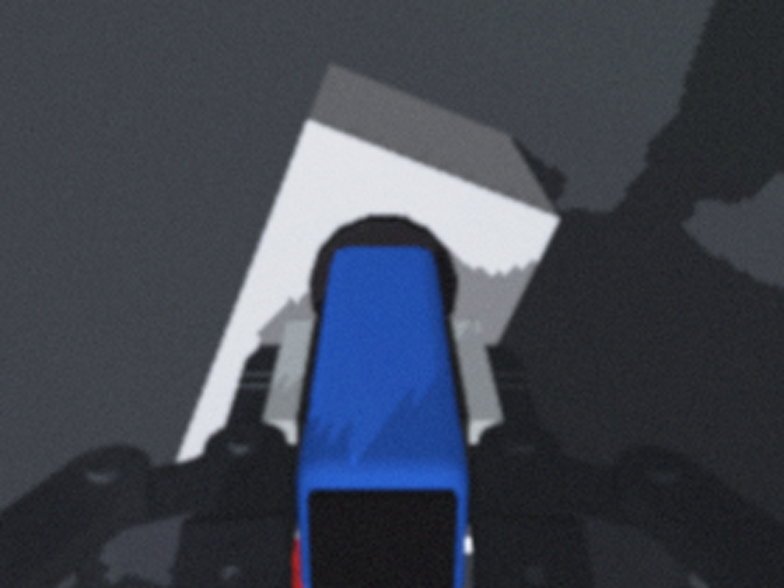

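```bash
python3 - <<'E'
from ov import *
L=[]
s,M=st(); p=s['eef_pos']
for dz,c in [(0,(0,255,0)),(-.002,(0,255,255)),(.002,(255,0,255))]:
    d=p[:2]+M[:2,2]*dz
    L.append((rect(d,.731,.026,.024,.172),c)); 
    th=np.linspace(0,6.3,40)
    L.append(([np.array([d[0]+.018*np.cos(a),d[1]+.018*np.sin(a),.088]) for a in th],c))
overlay('w6','w6o',L,(190,170,320,384),2.8)
E
```

```text
t 10.47 p [0.4658, 0.2772, 0.1191] psi 2.3015 xax [0.0018, 0.0008, -1.0] q [0.427, 0.518, 1.678, 0.0, 0.943, -1.875] F [-1.6, -0.2, 10.2] T [-0.25, 0.22, 0.04] w 0.0234
```

View pics/w6o.png

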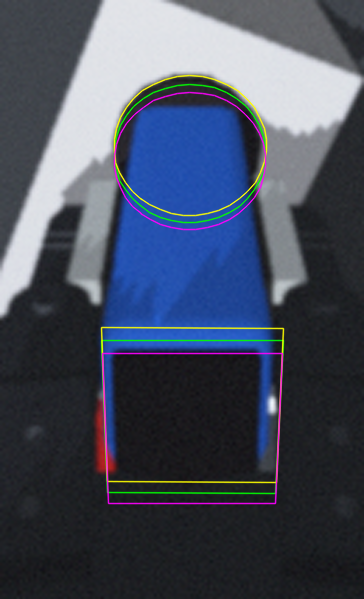

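Request:
{"op": "servo_tool", "data": {"commands": [{"dp":[-0.2,0,0],"rotation":[0,0,0],"fingers":1},{"dp":[-0.4,0,0],"rotation":[0,0,0],"fingers":1},{"dp":[-0.5,0,0],"rotation":[0,0,0],"fingers":1},{"dp":[-0.5,0,0],"rotation":[0,0,0],"fingers":1},{"dp":[-0.5,0,0],"rotation":[0,0,0],"fingers":1},{"dp":[-0.5,0,0],"rotation":[0,0,0],"fingers":1},{"dp":[-0.5,0,0],"rotation":[0,0,0],"fingers":1},{"dp":[-0.4,0,0],"rotation":[0,0,0],"fingers":1},{"dp":[0,0,0],"rotation":[0,0,0],"fingers":1}]}}

```text
t: 11.22
eef_pos: [0.4664, 0.2775, 0.2617]
orientation: [0.662, -0.253, 0.659, 0.253]
contact_force: [0.0, -0.6, -0.4]
gripper_width: 0.0237
```

```bash
python3 - <<'E'
from ov import *
st(); i=shot('wrist','w7',None,1.5); shot('side','side2',(100,40,320,210),3.4)
plan([0.5345,-0.0655,0.25],1.72)
s,M=st(); R1=Rt(1.72); print(R1.T@(np.array([.5345,-.0655,.25])-s['eef_pos'])/.04)
E
```

```text
t 11.22 p [0.4664, 0.2775, 0.2617] psi 2.3015 xax [0.0049, 0.0023, -1.0] q [0.427, 0.345, 1.511, 0.0, 1.28, -1.875] F [0.0, -0.6, -0.4] T [0.03, -0.01, -0.0] w 0.0237
t 11.32 p [0.4652, 0.277, 0.2584] psi 2.3016 xax [0.0011, 0.0005, -1.0] q [0.427, 0.348, 1.515, -0.0, 1.277, -1.875] F [-0.0, -0.3, -2.5] T [-0.04, -0.01, -0.04] w 0.0234
dp units (total) [0.208, -7.531, -4.425] rot units [6.664, 0.014, 0.0] mm [8.3, -301.2, -177.0] deg [33.32, 0.07, 0.0]
t 11.32 p [0.4652, 0.277, 0.2584] psi 2.3016 xax [0.0011, 0.0005, -1.0] q [0.427, 0.348, 1.515, -0.0, 1.277, -1.875] F [-0.0, -0.3, -2.5] T [-0.04, -0.01, -0.04] w 0.0234
[ 0.21071362 -8.72366065  0.44006   ]
```

View pics/w7.png

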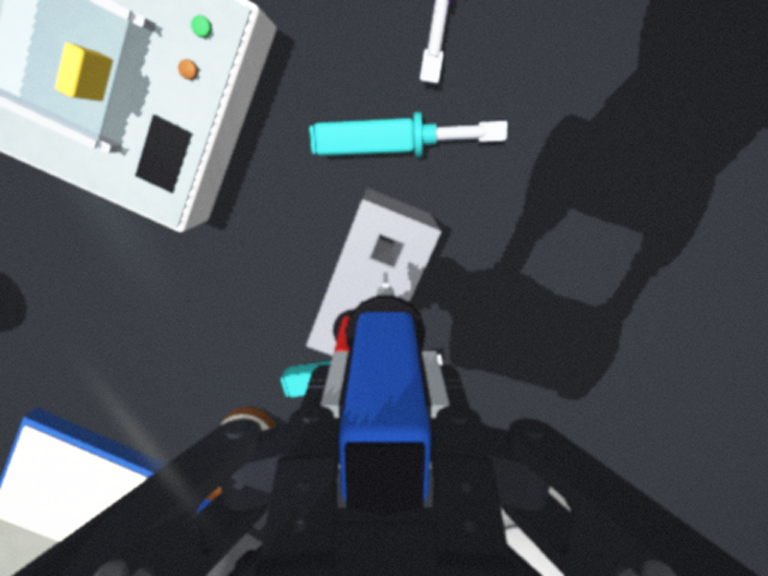

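View pics/side2.png

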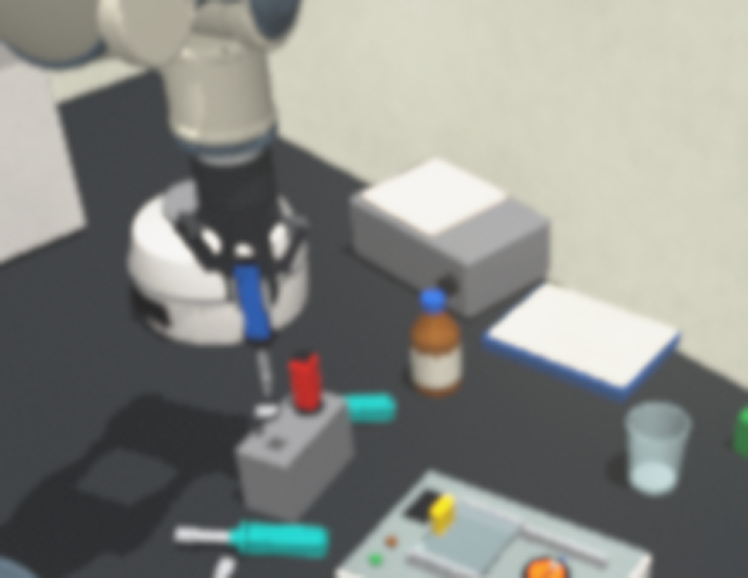

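```bash
python3 - <<'E'
from ov import *
i=np.load('pics/w7.npz')
s,M=st(); p=s['eef_pos']
h=[.4638,.2768]
L=[(rect(h,.349,.02,.02,.082),(0,255,0)),(rect([.4967,.2888],.349,.13,.064,.082),(0,255,0))]
z0=p[2]-.107
for dz,c in [(0,(0,255,0)),(-.002,(0,0,255))]:
    d=p[:2]+M[:2,2]*dz
    L.append((rect(d,.731,.014,.003,z0),c))
    th=np.linspace(0,6.3,40)
    L.append(([np.array([d[0]+.018*np.cos(a),d[1]+.018*np.sin(a),z0+.076]) for a in th],c))
overlay('w7','w7o',L,(190,115,310,245),5)
E
```

```text
t 11.32 p [0.4652, 0.277, 0.2584] psi 2.3016 xax [0.0011, 0.0005, -1.0] q [0.427, 0.348, 1.515, -0.0, 1.277, -1.875] F [-0.0, -0.3, -2.5] T [-0.04, -0.01, -0.04] w 0.0234
```

View pics/w7o.png

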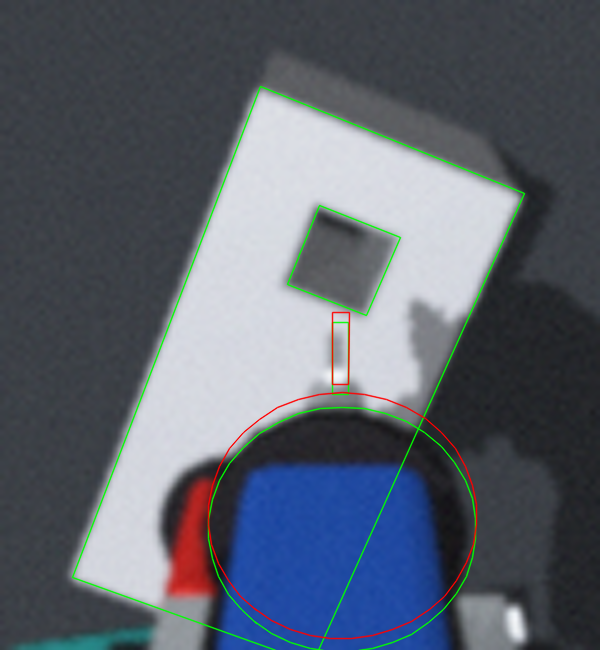

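View pics/w7o_n.png

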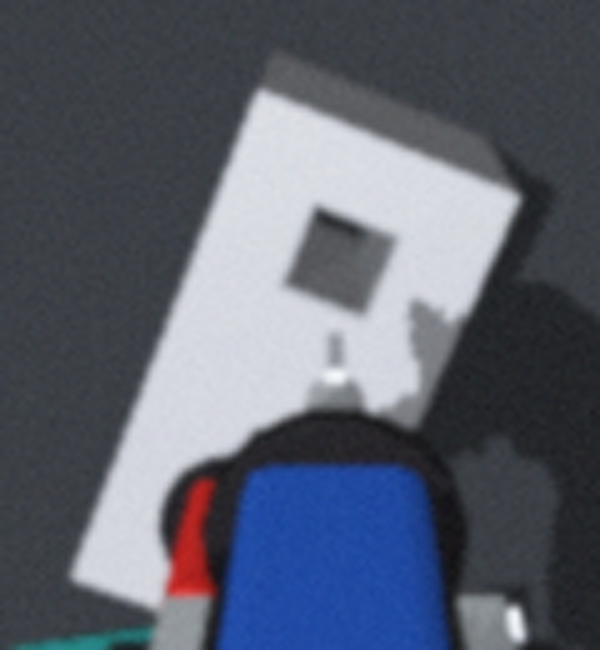

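```bash
python3 - <<'E'
from ov import *
i=np.load('pics/w7.npz')
M=Rt(2.3015); M0=M; 
x=np.array([.0049,.0023,-1]);x/=np.linalg.norm(x); y=M[:,1]; z=np.cross(x,y); M=np.stack([x,y,z],1)
p=np.array([.4664,.2775,.2617]); L=[]
for dz,c in [(0,(0,255,0)),(.002,(0,0,255))]:
    f=lambda a,b,up: p+M@np.array([.107-up,b,dz+a])
    L.append(([f(a,b,0) for a,b in [(.007,.0015),(.007,-.0015),(-.007,-.0015),(-.007,.0015),(.007,.0015)]],c))
    L.append(([f(.018*np.cos(t),.018*np.sin(t),.076) for t in np.linspace(0,6.3,40)],c))
overlay('w7','w7q',L,(190,115,310,245),5)
E
```

```text
(no output)
```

View pics/w7q.png

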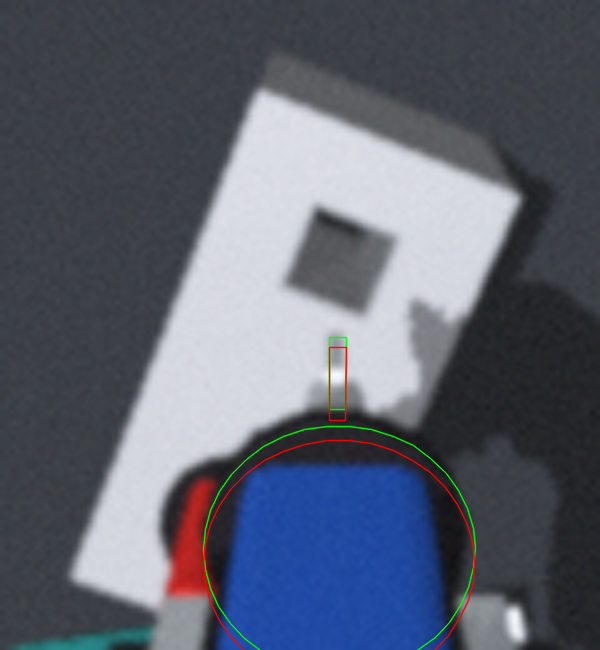

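```bash
python3 - <<'E'
from ov import *
c=np.array([.5345,-.0655]); L=[]
Rz=R.from_euler('z',.273).as_matrix()
for r in (.025,.018): L.append(([np.array([c[0]+r*np.cos(t),c[1]+r*np.sin(t),.072]) for t in np.linspace(0,6.3,60)],(0,0,255)))
for th,col in [(0.1,(0,255,0)),(0.15,(255,0,0))]:
    L.append((rect(c,.273-th,.026,.005,.072),col))
overlay('w3','w3o',L,(140,140,270,290),4.5)
overlay('w2','w2o',L,(190,210,280,270),8)
t=optics.camera_info('top'); np.savez('pics/top1.npz',**t)
overlay('top1','top1o',L,(250,175,300,220),10)
E
```

```text
(no output)
```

View pics/w3o.png

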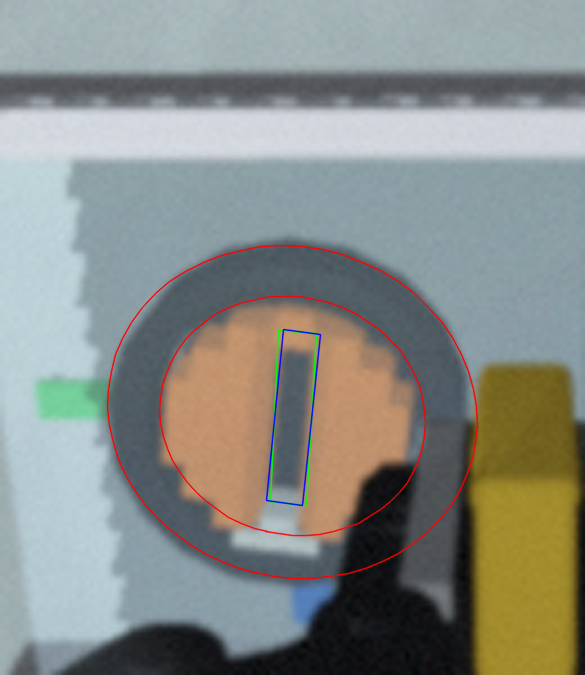

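View pics/w2o.png

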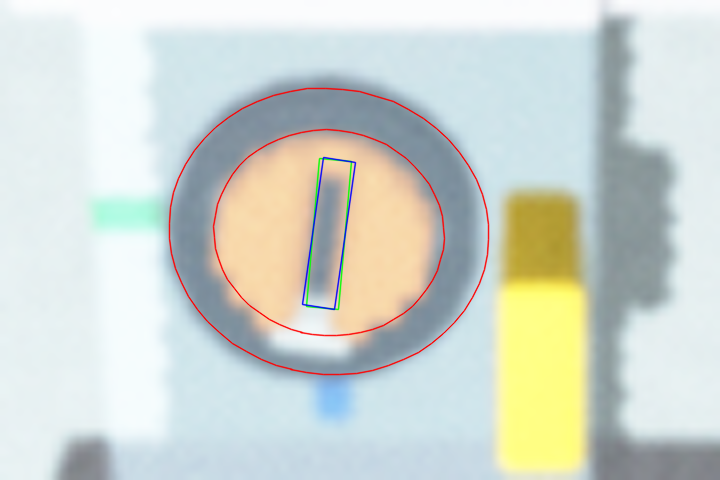

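View pics/top1o.png

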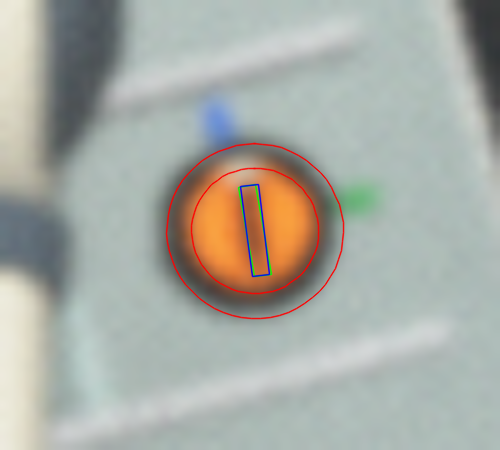

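```bash
python3 - <<'E'
from h import *
s,M=st(); R1=Rt(1.744); print(R1.T@(np.array([.535,-.0657,.24])-s['eef_pos'])/.04)
plan([.535,-.0657,.24],1.744)
E
```

```text
t 11.32 p [0.4652, 0.277, 0.2584] psi 2.3016 xax [0.0011, 0.0005, -1.0] q [0.427, 0.348, 1.515, -0.0, 1.277, -1.875] F [-0.0, -0.3, -2.5] T [-0.04, -0.01, -0.04] w 0.0234
[ 0.46071362 -8.73878821  0.24203679]
t 11.32 p [0.4652, 0.277, 0.2584] psi 2.3016 xax [0.0011, 0.0005, -1.0] q [0.427, 0.348, 1.515, -0.0, 1.277, -1.875] F [-0.0, -0.3, -2.5] T [-0.04, -0.01, -0.04] w 0.0234
dp units (total) [0.458, -7.543, -4.419] rot units [6.389, 0.014, 0.001] mm [18.3, -301.7, -176.8] deg [31.95, 0.07, 0.0]
```

Request:
{"op": "servo_tool", "data": {"commands": [{"dp":[0,0,0],"rotation":[0.913,0,0],"fingers":1},{"dp":[0,0,0],"rotation":[0.913,0,0],"fingers":1},{"dp":[0,0,0],"rotation":[0.913,0,0],"fingers":1},{"dp":[0,0,0],"rotation":[0.913,0,0],"fingers":1},{"dp":[0,0,0],"rotation":[0.913,0,0],"fingers":1},{"dp":[0,0,0],"rotation":[0.913,0,0],"fingers":1},{"dp":[0,0,0],"rotation":[0.913,0,0],"fingers":1},{"dp":[0,-0.4,0.022],"rotation":[0,0,0],"fingers":1},{"dp":[0,-0.8,0.022],"rotation":[0,0,0],"fingers":1},{"dp":[0,-0.85,0.022],"rotation":[0,0,0],"fingers":1},{"dp":[0,-0.85,0.022],"rotation":[0,0,0],"fingers":1},{"dp":[0,-0.85,0.022],"rotation":[0,0,0],"fingers":1},{"dp":[0,-0.85,0.022],"rotation":[0,0,0],"fingers":1},{"dp":[0,-0.85,0.022],"rotation":[0,0,0],"fingers":1},{"dp":[0.1,-0.85,0.022],"rotation":[0,0,0],"fingers":1},{"dp":[0.1,-0.85,0.022],"rotation":[0,0,0],"fingers":1},{"dp":[0.1,-0.75,0.022],"rotation":[0,0,0],"fingers":1},{"dp":[0.15,-0.55,0.022],"rotation":[0,0,0],"fingers":1},{"dp":[0,-0.28,0],"rotation":[0,0,0],"fingers":1},{"dp":[0,0,0],"rotation":[0,0,0],"fingers":1}]}}

```text
t: 12.98
eef_pos: [0.5345, -0.0672, 0.2387]
orientation: [0.704, -0.06, 0.705, 0.06]
contact_force: [-0.0, -0.1, -1.4]
gripper_width: 0.0233
```

Request:
{"op": "servo_tool", "data": {"commands": [{"dp":[0,0,0],"rotation":[0,0,0],"fingers":1}]}}

```text
t: 13.07
eef_pos: [0.5344, -0.0652, 0.2393]
orientation: [0.704, -0.06, 0.705, 0.061]
contact_force: [0.4, 0.4, -2.4]
gripper_width: 0.0234
```

```bash
python3 - <<'E'
from ov import *
s,M=st(); p=s['eef_pos']; shot('wrist','w8'); st()
c=np.array([.535,-.0657]); L=[]
for r in (.025,.018): L.append(([np.array([c[0]+r*np.cos(t),c[1]+r*np.sin(t),.072]) for t in np.linspace(0,6.3,60)],(0,0,255)))
L.append((rect(c,.273-.1,.026,.005,.072),(0,255,0)))
for dz,cc in [(0,(0,255,0)),(.002,(255,0,0))]:
    f=lambda a,b,up: p+M@np.array([.107-up,b,dz+a])
    L.append(([f(a,b,0) for a,b in [(.007,.0015),(.007,-.0015),(-.007,-.0015),(-.007,.0015),(.007,.0015)]],cc))
overlay('w8','w8o',L,(190,90,330,240),5)
plan([.535,-.0657,.24],1.744)
E
```

```text
t 13.07 p [0.5344, -0.0652, 0.2393] psi 1.7428 xax [-0.0013, 0.0006, -1.0] q [-0.232, 0.364, 1.547, 0.0, 1.231, -1.975] F [0.4, 0.4, -2.4] T [0.0, -0.01, -0.04] w 0.0234
t 13.12 p [0.5344, -0.0646, 0.2396] psi 1.7438 xax [-0.0009, 0.0006, -1.0] q [-0.231, 0.364, 1.547, 0.0, 1.231, -1.975] F [0.2, 1.4, -1.7] T [0.03, -0.0, 0.0] w 0.0232
t 13.12 p [0.5344, -0.0646, 0.2396] psi 1.7438 xax [-0.0009, 0.0006, -1.0] q [-0.231, 0.364, 1.547, 0.0, 1.231, -1.975] F [0.2, 1.4, -1.7] T [0.03, -0.0, 0.0] w 0.0232
dp units (total) [-0.011, -0.03, 0.01] rot units [-0.003, -0.009, -0.008] mm [-0.5, -1.2, 0.4] deg [-0.01, -0.05, -0.04]
```

View pics/w8o.png

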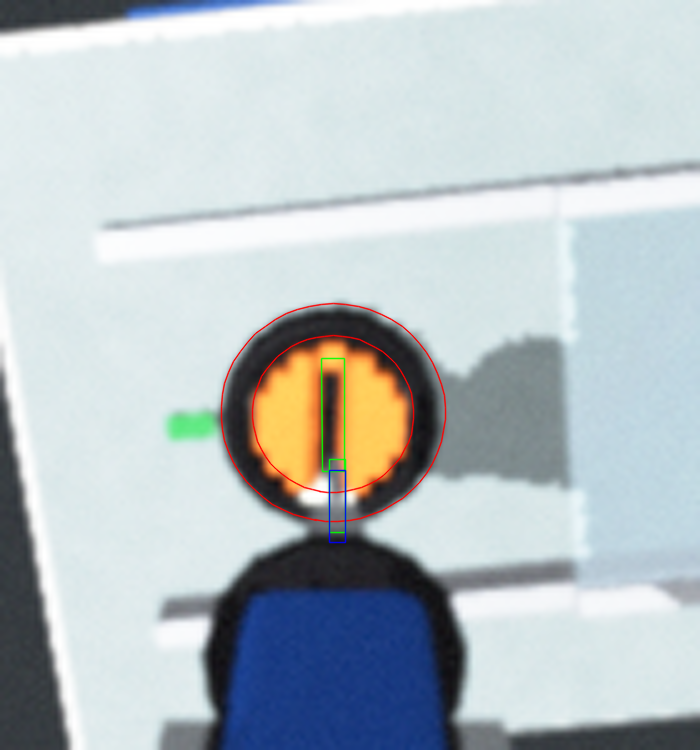

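Request:
{"op": "servo_tool", "data": {"commands": [{"dp":[0.3,-0.045,0.035],"rotation":[0,0,0],"fingers":1},{"dp":[0.5,0,0],"rotation":[0,0,0],"fingers":1},{"dp":[0.4,0,0],"rotation":[0,0,0],"fingers":1},{"dp":[0.2,0,0],"rotation":[0,0,0],"fingers":1},{"dp":[0,0,0],"rotation":[0,0,0],"fingers":1},{"dp":[0,0,0],"rotation":[0,0,0],"fingers":1}]}}

```text
t: 13.62
eef_pos: [0.5365, -0.0662, 0.1842]
orientation: [0.704, -0.061, 0.705, 0.061]
contact_force: [0.7, -0.1, -1.4]
gripper_width: 0.0231
```

```bash
python3 - <<'E'
from ov import *
s,M=st(); shot('wrist','w9',(190,120,330,250),5); st()
E
```

```text
t 13.62 p [0.5365, -0.0662, 0.1842] psi 1.7447 xax [-0.0003, 0.0002, -1.0] q [-0.233, 0.43, 1.613, 0.0, 1.099, -1.978] F [0.7, -0.1, -1.4] T [0.06, 0.05, 0.01] w 0.0231
t 13.67 p [0.5369, -0.0665, 0.1847] psi 1.7445 xax [0.0008, -0.0002, -1.0] q [-0.234, 0.429, 1.612, 0.0, 1.1, -1.978] F [0.6, 0.2, -1.1] T [-0.0, 0.01, 0.02] w 0.0235
```

View pics/w9.png

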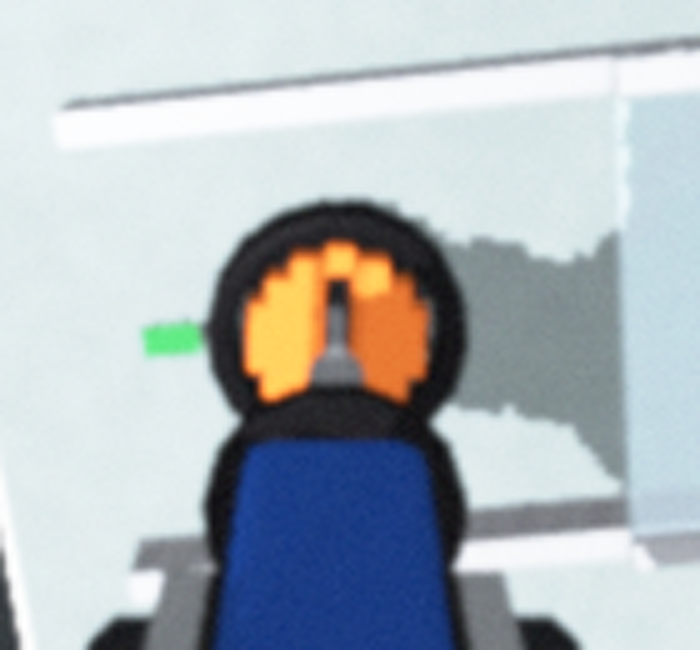

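Request:
{"op": "servo_tool", "data": {"commands": [{"dp":[0.1,0,0],"rotation":[0,0,0],"fingers":1},{"dp":[0.08,0,0],"rotation":[0,0,0],"fingers":1},{"dp":[0.06,0,0],"rotation":[0,0,0],"fingers":1},{"dp":[0.04,0,0],"rotation":[0,0,0],"fingers":1},{"dp":[0,0,0],"rotation":[0,0,0],"fingers":1},{"dp":[0,0,0],"rotation":[0,0,0],"fingers":1}]}}

```text
t: 14.17
eef_pos: [0.5364, -0.0669, 0.1726]
orientation: [0.704, -0.061, 0.705, 0.061]
contact_force: [0.5, 1.4, -2.6]
gripper_width: 0.0235
```

```bash
python3 - <<'E'
from ov import *
s,M=st(); plan([.535,-.0657,.173],0.273)
E
```

```text
t 14.17 p [0.5364, -0.0669, 0.1726] psi 1.7436 xax [-0.0004, 0.0002, -1.0] q [-0.235, 0.444, 1.626, 0.0, 1.072, -1.978] F [0.5, 1.4, -2.6] T [0.34, 0.13, -0.01] w 0.0235
t 14.17 p [0.5364, -0.0669, 0.1726] psi 1.7436 xax [-0.0004, 0.0002, -1.0] q [-0.235, 0.444, 1.626, 0.0, 1.072, -1.978] F [0.5, 1.4, -2.6] T [0.34, 0.13, -0.01] w 0.0235
dp units (total) [-0.01, 0.035, -0.03] rot units [16.852, -0.005, 0.0] mm [-0.4, 1.4, -1.2] deg [84.26, -0.03, 0.0]
```

Request:
{"op": "servo_tool", "data": {"commands": [{"dp":[0,0,0],"rotation":[0.5,0,0],"fingers":1},{"dp":[0,0,0],"rotation":[0.9,0,0],"fingers":1},{"dp":[0,0,0],"rotation":[0.9,0,0],"fingers":1},{"dp":[0,0,0],"rotation":[0.9,0,0],"fingers":1},{"dp":[0,0,0],"rotation":[0.9,0,0],"fingers":1},{"dp":[0,0,0],"rotation":[0.9,0,0],"fingers":1},{"dp":[0,0,0],"rotation":[0.9,0,0],"fingers":1},{"dp":[0,0,0],"rotation":[0.9,0,0],"fingers":1},{"dp":[0,0,0],"rotation":[0.9,0,0],"fingers":1},{"dp":[0,0,0],"rotation":[0.9,0,0],"fingers":1},{"dp":[0,0,0],"rotation":[0.9,0,0],"fingers":1},{"dp":[0,0,0],"rotation":[0,0,0],"fingers":1}]}}

```text
t: 15.17
eef_pos: [0.5365, -0.0664, 0.1727]
orientation: [0.669, 0.23, 0.669, -0.229]
contact_force: [0.4, 5.0, -1.4]
gripper_width: 0.0234
```

```bash
python3 - <<'E'
from ov import *
s,M=st(); shot('wrist','w10',(190,120,330,250),5)
plan([.5364,-.0669,.1726],0.273)
E
```

```text
t 15.17 p [0.5365, -0.0664, 0.1727] psi 0.9091 xax [-0.0, 0.001, -1.0] q [-0.234, 0.444, 1.626, 0.001, 1.072, -1.144] F [0.4, 5.0, -1.4] T [1.41, -0.13, 0.06] w 0.0234
t 15.22 p [0.5365, -0.0664, 0.1727] psi 0.913 xax [-0.0, 0.001, -1.0] q [-0.234, 0.444, 1.626, 0.001, 1.072, -1.148] F [0.6, 5.1, -1.7] T [1.45, -0.12, -0.01] w 0.0231
dp units (total) [0.004, -0.012, 0.005] rot units [7.334, -0.009, -0.006] mm [0.1, -0.5, 0.2] deg [36.67, -0.05, -0.03]
```

View pics/w10.png

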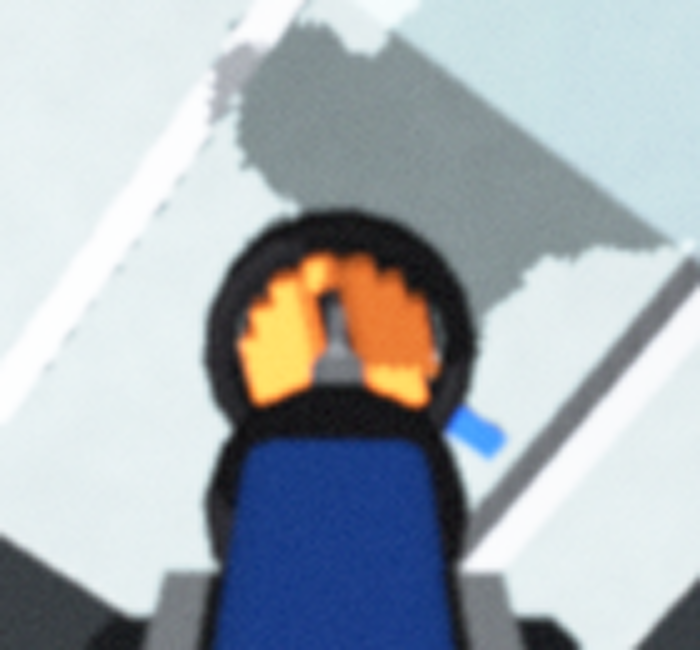

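Request:
{"op": "servo_tool", "data": {"commands": [{"dp":[0,0,0],"rotation":[0.9,0,0],"fingers":1},{"dp":[0,0,0],"rotation":[0.9,0,0],"fingers":1},{"dp":[0,0,0],"rotation":[0.9,0,0],"fingers":1},{"dp":[0,0,0],"rotation":[0.9,0,0],"fingers":1},{"dp":[0,0,0],"rotation":[0.9,0,0],"fingers":1},{"dp":[0,0,0],"rotation":[0.9,0,0],"fingers":1},{"dp":[0,0,0],"rotation":[0.9,0,0],"fingers":1},{"dp":[0,0,0],"rotation":[0.9,0,0],"fingers":1},{"dp":[0,0,0],"rotation":[0.9,0,0],"fingers":1},{"dp":[0,0,0],"rotation":[0.4,0,0],"fingers":1},{"dp":[0,0,0],"rotation":[0,0,0],"fingers":1}]}}

```text
t: 16.13
eef_pos: [0.5366, -0.0665, 0.1728]
orientation: [0.541, 0.456, 0.541, -0.455]
contact_force: [0.4, 4.5, -1.5]
gripper_width: 0.0234
```

```bash
python3 - <<'E'
from ov import *
s,M=st(); shot('wrist','w11',(190,120,330,250),5); shot('top','top2',(240,160,310,225),10)
E
```

```text
t 16.13 p [0.5366, -0.0665, 0.1728] psi 0.1709 xax [0.0002, 0.0008, -1.0] q [-0.234, 0.444, 1.626, 0.001, 1.072, -0.406] F [0.4, 4.5, -1.5] T [1.3, -0.23, -0.01] w 0.0234
```

View pics/w11.png

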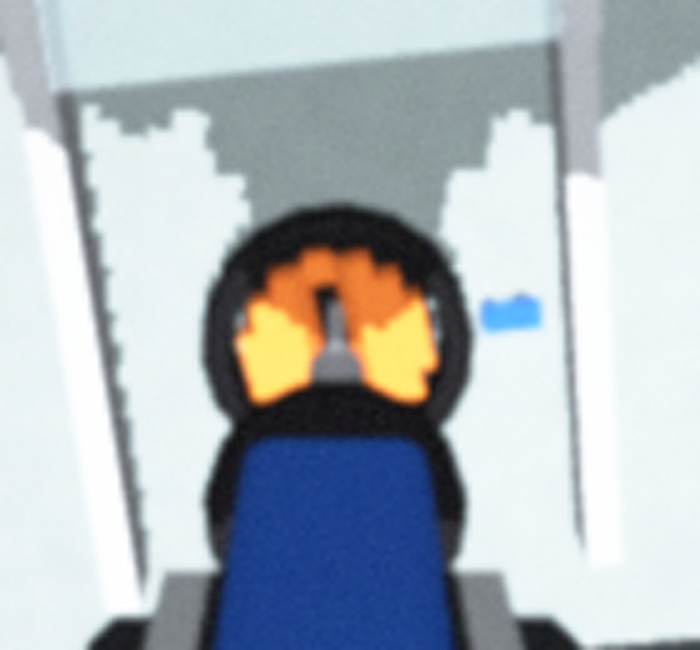

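View pics/top2.png

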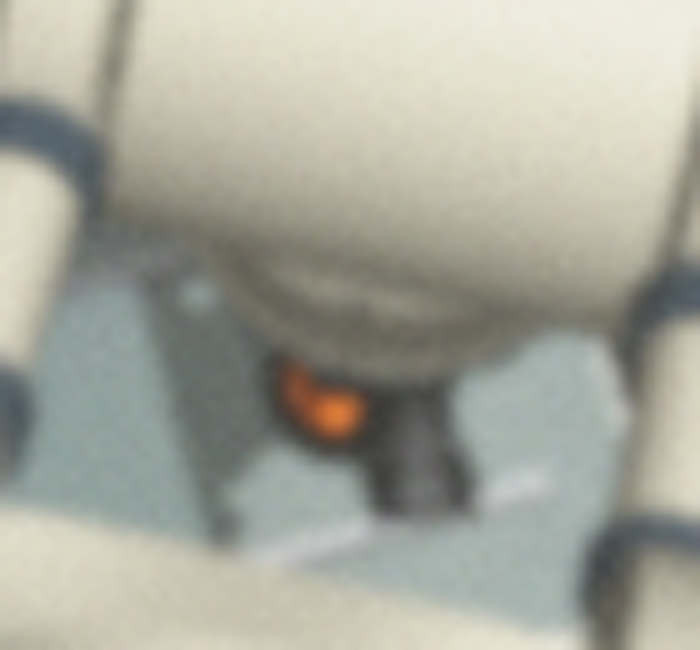

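Request:
{"op": "servo_tool", "data": {"commands": [{"dp":[0,0,0],"rotation":[0.4,0,0],"fingers":1},{"dp":[0,0,0],"rotation":[0,0,0],"fingers":1},{"dp":[-0.1,0,0],"rotation":[0,0,0],"fingers":1},{"dp":[-0.2,0,0],"rotation":[0,0,0],"fingers":1},{"dp":[-0.5,0,0],"rotation":[0,0,0],"fingers":1},{"dp":[-0.5,0,0],"rotation":[0,0,0],"fingers":1},{"dp":[-0.4,0,0],"rotation":[0,0,0],"fingers":1},{"dp":[0,0,0],"rotation":[0,0,0],"fingers":1},{"dp":[0,0,0],"rotation":[0,0,0],"fingers":1}]}}

```text
t: 16.98
eef_pos: [0.5369, -0.0673, 0.2418]
orientation: [0.534, 0.464, 0.533, -0.464]
contact_force: [-1.0, -0.3, -1.5]
gripper_width: 0.0232
```

```bash
python3 - <<'E'
from ov import *
s,M=st(); p=s['eef_pos']; shot('wrist','w12'); st()
c=np.array([.5362,-.0665]); L=[]
for r in (.025,.018): L.append(([np.array([c[0]+r*np.cos(t),c[1]+r*np.sin(t),.072]) for t in np.linspace(0,6.3,60)],(0,0,255)))
L.append((rect(c,.273-np.pi/2,.026,.005,.072),(0,255,0)))
overlay('w12','w12o',L,(190,80,330,220),5)
E
```

```text
t 16.98 p [0.5369, -0.0673, 0.2418] psi 0.1389 xax [0.0018, -0.001, -1.0] q [-0.235, 0.364, 1.54, -0.001, 1.235, -0.373] F [-1.0, -0.3, -1.5] T [0.04, -0.01, -0.0] w 0.0232
t 17.03 p [0.5364, -0.0671, 0.2408] psi 0.1387 xax [0.0002, -0.0005, -1.0] q [-0.235, 0.365, 1.541, -0.0, 1.235, -0.373] F [0.5, 0.1, -1.9] T [-0.05, 0.06, 0.01] w 0.0235
```

View pics/w12o.png

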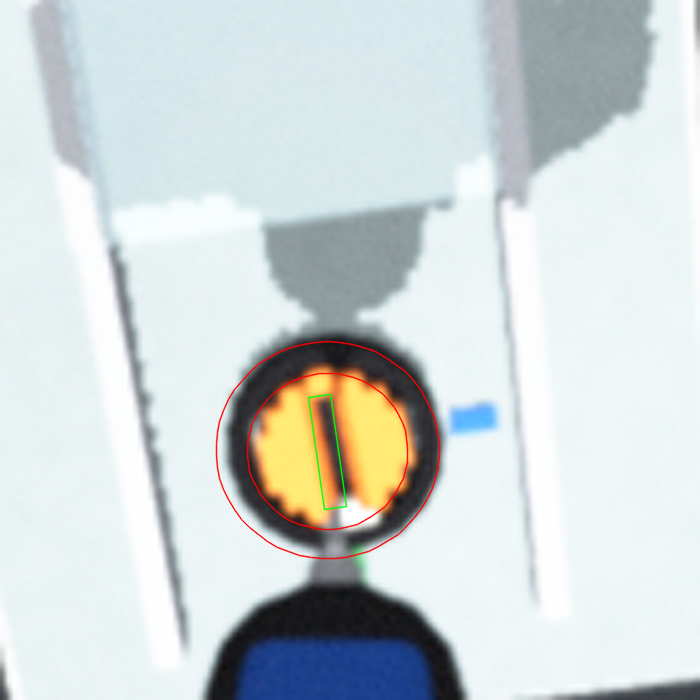

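View pics/w12o_n.png

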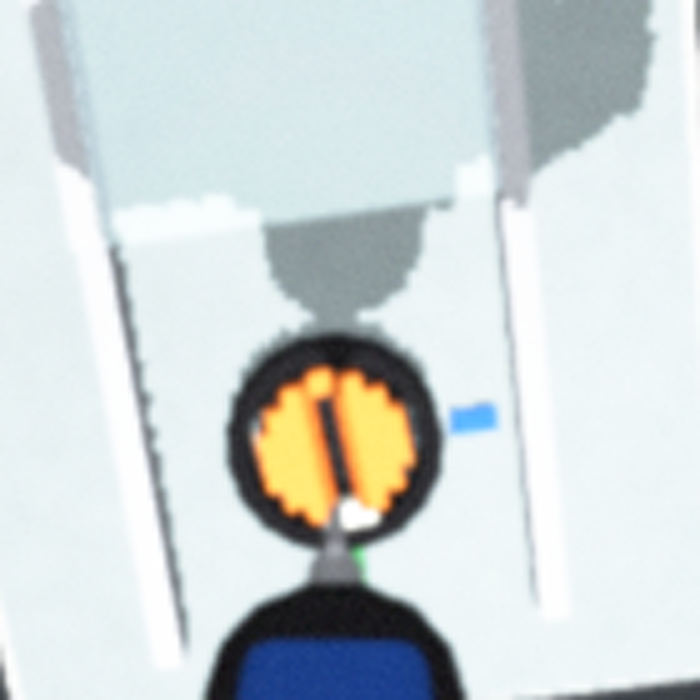

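```bash
cat > slotang.py <<'E'
from ov import *
def rectify(name,c=(.536,-.0665),z=.072,half=.04,s=10000,unity=.273):
    i=np.load(f'pics/{name}.npz'); im=cv2.imread(f'pics/{name}_raw.png'); n=int(2*half*s)
    Rz=R.from_euler('z',unity).as_matrix()
    src=[];dst=[]
    for a,b in [(1,1),(1,-1),(-1,-1),(-1,1)]:
        src.append(proj(i,np.array([c[0],c[1],z])+Rz@[a*half,b*half,0])); dst.append([(1-b)/2*n,(1-a)/2*n])  # up=+unit x, left=+unit y
    H=cv2.getPerspectiveTransform(np.float32(src),np.float32(dst))
    return cv2.warpPerspective(im,H,(n,n),flags=cv2.INTER_CUBIC)
def slot(name,**k):
    w=rectify(name,**k); n=len(w)
    hsv=cv2.cvtColor(w,cv2.COLOR_BGR2HSV)
    org=((hsv[...,0]<25)&(hsv[...,1]>90)&(hsv[...,2]>110)).astype(np.uint8)
    m=cv2.moments(org); cx,cy=m['m10']/m['m00'],m['m01']/m['m00']
    (ex,ey),er=cv2.minEnclosingCircle(cv2.findNonZero(org))
    Y,X=np.mgrid[:n,:n]; g=hsv[...,2]
    d=(g<100)&((X-ex)**2+(Y-ey)**2<125**2)
    pts=np.stack([X[d],Y[d]],1).astype(np.float32)
    vx,vy,x0,y0=cv2.fitLine(pts,cv2.DIST_HUBER,0,.01,.01).ravel()
    # slot dir: image right = -unit y, up=+unit x ; theta clockwise from +x toward -y
    th=np.arctan2(vx,-vy)%np.pi
    print(name,'circle',np.round(((n/2-ey)/10,(n/2-ex)/10,er/10),2),'npts',len(pts),'theta',th,'deg',np.degrees(th))
    cv2.circle(w,(int(ex),int(ey)),int(er),(255,0,0),1); cv2.imwrite(f'pics/{name}_rect.png',cv2.resize(w,(600,600)))
E
python3 - <<'E'
from slotang import *
slot('w12')
slot('w8')
E
```

```text
w12 circle [ 1.96  0.71 19.17] npts 4148 theta 1.4848523 deg 85.07577
w8 circle [ 1.02  0.08 19.16] npts 5230 theta 0.13998492 deg 8.020545
```

View pics/w12_rect.png

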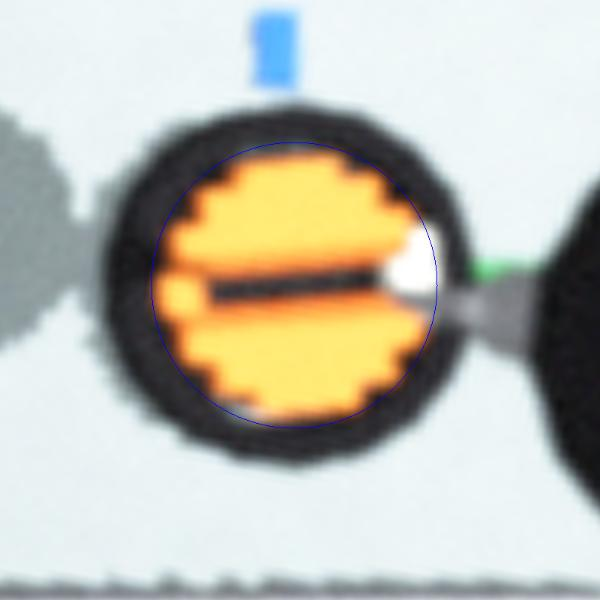

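```bash
python3 - <<'E'
from slotang import *
for nm in ('w8','w12'):
    w=rectify(nm,z=.060,half=.06,s=10000)
    cv2.imwrite(f'pics/{nm}_r60.png',cv2.resize(w,(600,600)))
    hsv=cv2.cvtColor(w,cv2.COLOR_BGR2HSV); n=len(w)
    for col,lo,hi in [('blue',95,125),('green',45,85)]:
        m=((hsv[...,0]>lo)&(hsv[...,0]<hi)&(hsv[...,1]>100)&(hsv[...,2]>120)).astype(np.uint8)
        k,lab,stt,cen=cv2.connectedComponentsWithStats(m)
        for j in range(1,k):
            if stt[j,4]>800: print(nm,col,'unit dx,dy mm',(n/2-cen[j][1])/10,(n/2-cen[j][0])/10,stt[j])
    w=rectify(nm,z=.072,half=.06,s=10000)
    # bezel
E
```

```text
w8 blue unit dx,dy mm 53.88785163776494 -6.282360308285161 [  435     0   445   144 51900]
w8 green unit dx,dy mm 1.7220049837071087 -32.141498945754265 [ 866  556  110   55 5217]
w12 blue unit dx,dy mm 34.234864300626306 0.31117859176314366 [ 568  207   57  103 5269]
w12 blue unit dx,dy mm -8.03426720690942 -55.40044250146612 [ 1088   446   112   442 37514]
```

View pics/w8_r60.png

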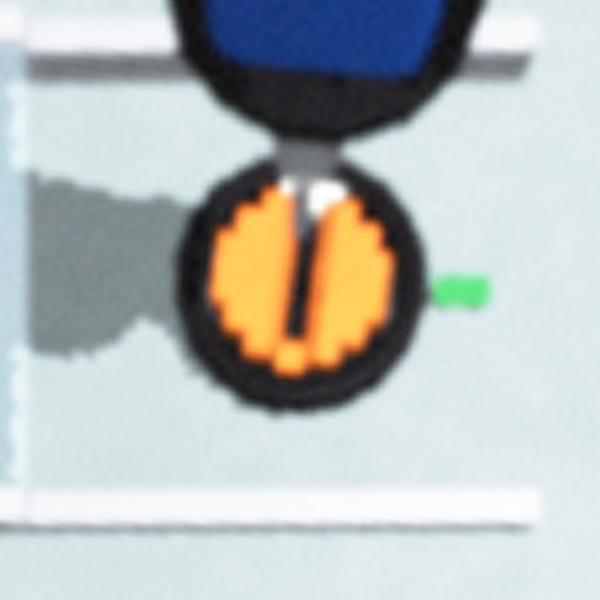

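View pics/w12_r60.png

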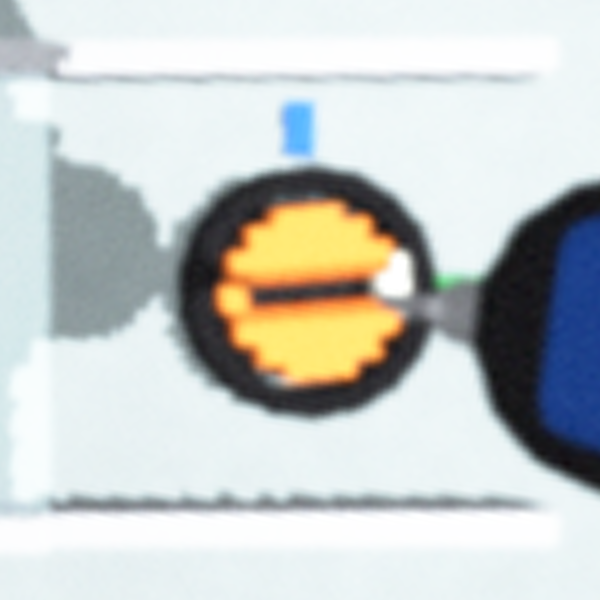

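```bash
python3 - <<'E'
from h import *
s,M=st(); R1=Rt(.359); print(R1.T@(np.array([.5376,-.0660,.1726])-s['eef_pos'])/.04)
E
```

```text
t 17.03 p [0.5364, -0.0671, 0.2408] psi 0.1387 xax [0.0002, -0.0005, -1.0] q [-0.235, 0.365, 1.541, -0.0, 1.235, -0.373] F [0.5, 0.1, -1.9] T [-0.05, 0.06, 0.01] w 0.0235
[ 1.70511507  0.03890898 -0.01566601]
```

Request:
{"op": "servo_tool", "data": {"commands": [{"dp":[0,0,0],"rotation":[-0.84,0,0],"fingers":1},{"dp":[0,0,0],"rotation":[-0.84,0,0],"fingers":1},{"dp":[0,0,0],"rotation":[-0.84,0,0],"fingers":1},{"dp":[0.4,0.04,-0.015],"rotation":[0,0,0],"fingers":1},{"dp":[0.5,0,0],"rotation":[0,0,0],"fingers":1},{"dp":[0.4,0,0],"rotation":[0,0,0],"fingers":1},{"dp":[0.1,0,0],"rotation":[0,0,0],"fingers":1},{"dp":[0,0,0],"rotation":[0,0,0],"fingers":1},{"dp":[0,0,0],"rotation":[0,0,0],"fingers":1}]}}

```text
t: 17.78
eef_pos: [0.5378, -0.0659, 0.1848]
orientation: [0.581, 0.403, 0.581, -0.403]
contact_force: [0.2, 0.4, -1.1]
gripper_width: 0.0233
```

```bash
python3 - <<'E'
from ov import *
s,M=st(); shot('wrist','w13',(190,120,330,250),5)
plan([.5376,-.0660,.1726],.359)
E
```

```text
t 17.78 p [0.5378, -0.0659, 0.1848] psi 0.3581 xax [-0.0007, 0.0001, -1.0] q [-0.232, 0.431, 1.609, -0.0, 1.103, -0.59] F [0.2, 0.4, -1.1] T [0.05, -0.04, 0.04] w 0.0233
t 17.83 p [0.5381, -0.0659, 0.1852] psi 0.3581 xax [0.0005, -0.0002, -1.0] q [-0.232, 0.43, 1.609, -0.0, 1.103, -0.59] F [-0.3, 0.3, -0.8] T [0.04, -0.0, -0.04] w 0.0231
dp units (total) [0.316, -0.013, -0.003] rot units [-0.011, 0.004, -0.004] mm [12.6, -0.5, -0.1] deg [-0.05, 0.02, -0.02]
```

View pics/w13.png

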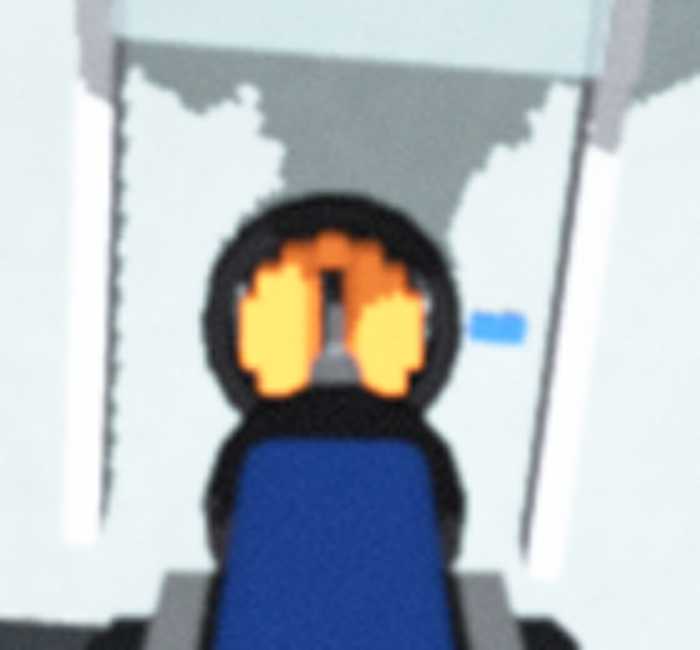

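Request:
{"op": "servo_tool", "data": {"commands": [{"dp":[0.15,-0.01,0],"rotation":[0,0,0],"fingers":1},{"dp":[0.13,0,0],"rotation":[0,0,0],"fingers":1},{"dp":[0.05,0,0],"rotation":[0,0,0],"fingers":1},{"dp":[0,0,0],"rotation":[0,0,0],"fingers":1},{"dp":[0,0,0],"rotation":[0.7,0,0],"fingers":1},{"dp":[0,0,0],"rotation":[0.7,0,0],"fingers":1},{"dp":[0,0,0],"rotation":[0.7,0,0],"fingers":1},{"dp":[0,0,0],"rotation":[0.7,0,0],"fingers":1},{"dp":[0,0,0],"rotation":[0,0,0],"fingers":1},{"dp":[0,0,0],"rotation":[0,0,0],"fingers":1}]}}

```text
t: 18.67
eef_pos: [0.5372, -0.0659, 0.1715]
orientation: [0.528, 0.47, 0.528, -0.47]
contact_force: [-1.7, 0.1, -1.4]
gripper_width: 0.0232
```

```bash
python3 - <<'E'
from ov import *
s,M=st(); shot('wrist','w14',(190,120,330,250),5)
E
```

```text
t 18.67 p [0.5372, -0.0659, 0.1715] psi 0.1156 xax [-0.0006, 0.0001, -1.0] q [-0.232, 0.446, 1.626, -0.0, 1.07, -0.348] F [-1.7, 0.1, -1.4] T [0.03, 0.59, 0.01] w 0.0232
```

View pics/w14.png

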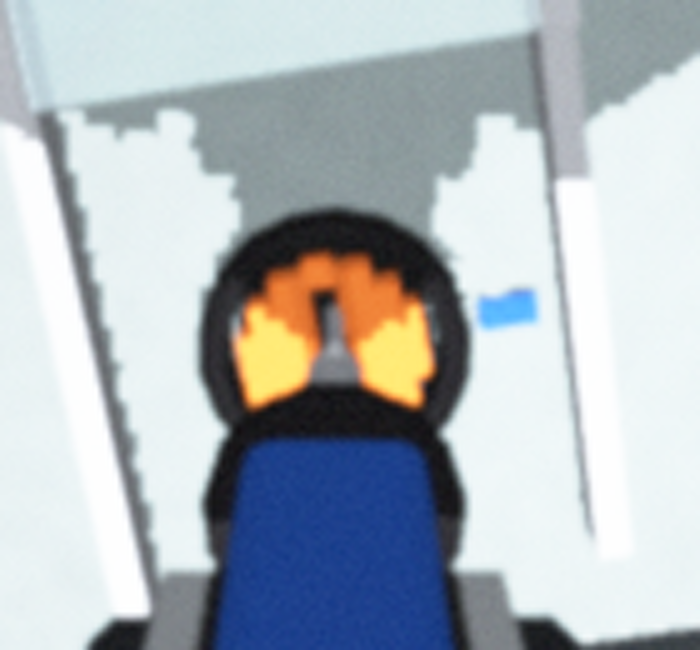

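Request:
{"op": "servo_tool", "data": {"commands": [{"dp":[0,0,0],"rotation":[0.46,0,0],"fingers":1},{"dp":[0,0,0],"rotation":[0,0,0],"fingers":1},{"dp":[0,0,0],"rotation":[0,0,0],"fingers":1},{"dp":[-0.1,0,0],"rotation":[0,0,0],"fingers":1},{"dp":[-0.2,0,0],"rotation":[0,0,0],"fingers":1},{"dp":[-0.5,0,0],"rotation":[0,0,0],"fingers":1},{"dp":[-0.5,0,0],"rotation":[0,0,0],"fingers":1},{"dp":[-0.4,0,0],"rotation":[0,0,0],"fingers":1},{"dp":[0,0,0],"rotation":[0,0,0],"fingers":1},{"dp":[0,0,0],"rotation":[0,0,0],"fingers":1}]}}

```text
t: 19.55
eef_pos: [0.5382, -0.0661, 0.2407]
orientation: [0.519, 0.482, 0.517, -0.481]
contact_force: [0.2, -0.0, -2.5]
gripper_width: 0.0231
```

```bash
python3 - <<'E'
from slotang import *
s,M=st(); shot('wrist','w15'); slot('w15',c=(.5376,-.0660)); slot('w12',c=(.5376,-.0660))
w=rectify('w15',c=(.5376,-.066),half=.04); cv2.imwrite('pics/w15_r.png',cv2.resize(w,(700,700)))
E
```

```text
t 19.55 p [0.5382, -0.0661, 0.2407] psi 0.0741 xax [0.0029, -0.0006, -1.0] q [-0.232, 0.366, 1.54, 0.0, 1.233, -0.307] F [0.2, -0.0, -2.5] T [0.04, 0.02, -0.01] w 0.0231
w15 circle [ 0.34  0.51 19.23] npts 4235 theta 1.5711062 deg 90.017746
w12 circle [ 0.19  0.66 19.16] npts 4134 theta 1.4850639 deg 85.08789
```

View pics/w15_r.png

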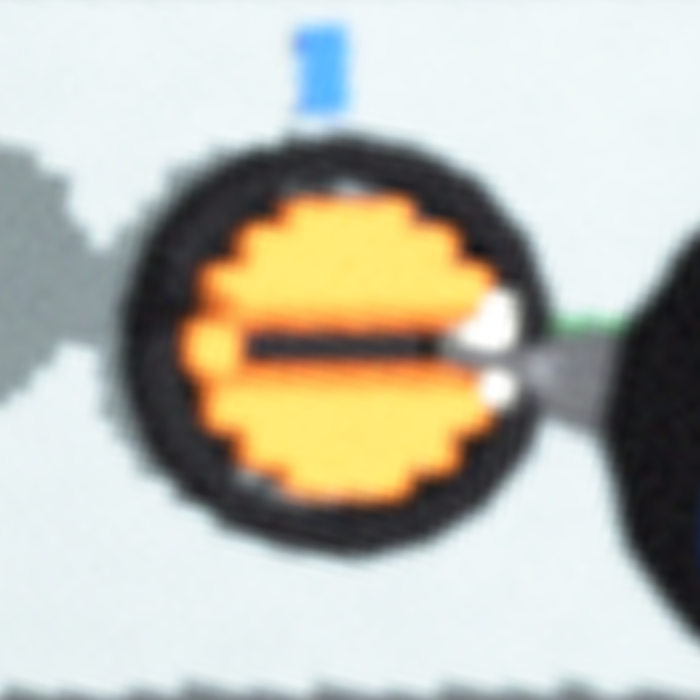

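```bash
python3 - <<'E'
from h import *
plan([.4655,.2770,.258],2.3015)
E
```

```text
t 19.6 p [0.5376, -0.066, 0.2397] psi 0.0739 xax [0.001, -0.0002, -1.0] q [-0.232, 0.367, 1.541, 0.0, 1.232, -0.306] F [0.2, -0.4, -1.3] T [0.01, 0.01, 0.04] w 0.0232
dp units (total) [-0.461, -1.164, -8.684] rot units [-25.526, 0.014, -0.003] mm [-18.4, -46.6, -347.3] deg [-127.63, 0.07, -0.01]
```

Request:
{"op": "servo_tool", "data": {"commands": [{"dp":[-0.3,0,-0.2],"rotation":[0,0,0],"fingers":1},{"dp":[-0.16,-0.12,-0.85],"rotation":[0,0,0],"fingers":1},{"dp":[0,-0.12,-0.85],"rotation":[0,0,0],"fingers":1},{"dp":[0,-0.12,-0.85],"rotation":[0,0,0],"fingers":1},{"dp":[0,-0.12,-0.85],"rotation":[0,0,0],"fingers":1},{"dp":[0,-0.12,-0.85],"rotation":[0,0,0],"fingers":1},{"dp":[0,-0.12,-0.85],"rotation":[0,0,0],"fingers":1},{"dp":[0,-0.12,-0.85],"rotation":[0,0,0],"fingers":1},{"dp":[0,-0.12,-0.85],"rotation":[0,0,0],"fingers":1},{"dp":[0,-0.12,-0.85],"rotation":[0,0,0],"fingers":1},{"dp":[0,-0.12,-0.85],"rotation":[0,0,0],"fingers":1},{"dp":[0,0,0],"rotation":[-0.98,0,0],"fingers":1},{"dp":[0,0,0],"rotation":[-0.98,0,0],"fingers":1},{"dp":[0,0,0],"rotation":[-0.98,0,0],"fingers":1},{"dp":[0,0,0],"rotation":[-0.98,0,0],"fingers":1},{"dp":[0,0,0],"rotation":[-0.98,0,0],"fingers":1},{"dp":[0,0,0],"rotation":[-0.98,0,0],"fingers":1},{"dp":[0,0,0],"rotation":[-0.98,0,0],"fingers":1},{"dp":[0,0,0],"rotation":[-0.98,0,0],"fingers":1},{"dp":[0,0,0],"rotation":[-0.98,0,0],"fingers":1}]}}

```text
t: 21.27
eef_pos: [0.4637, 0.2774, 0.2568]
orientation: [0.661, 0.25, 0.662, -0.25]
contact_force: [-0.4, 0.8, -1.2]
gripper_width: 0.023
```

Request:
{"op": "servo_tool", "data": {"commands": [{"dp":[0,0,0],"rotation":[-0.98,0,0],"fingers":1},{"dp":[0,0,0],"rotation":[-0.98,0,0],"fingers":1},{"dp":[0,0,0],"rotation":[-0.98,0,0],"fingers":1},{"dp":[0,0,0],"rotation":[-0.98,0,0],"fingers":1},{"dp":[0,0,0],"rotation":[-0.98,0,0],"fingers":1},{"dp":[0,0,0],"rotation":[-0.98,0,0],"fingers":1},{"dp":[0,0,0],"rotation":[-0.98,0,0],"fingers":1},{"dp":[0,0,0],"rotation":[-0.98,0,0],"fingers":1},{"dp":[0,0,0],"rotation":[-0.98,0,0],"fingers":1},{"dp":[0,0,0],"rotation":[-0.98,0,0],"fingers":1},{"dp":[0,0,0],"rotation":[-0.98,0,0],"fingers":1},{"dp":[0,0,0],"rotation":[-0.98,0,0],"fingers":1},{"dp":[0,0,0],"rotation":[-0.98,0,0],"fingers":1},{"dp":[0,0,0],"rotation":[-0.98,0,0],"fingers":1},{"dp":[0,0,0],"rotation":[-0.98,0,0],"fingers":1},{"dp":[0,0,0],"rotation":[-0.98,0,0],"fingers":1},{"dp":[0,0,0],"rotation":[-0.98,0,0],"fingers":1},{"dp":[0,0,0],"rotation":[0,0,0],"fingers":1},{"dp":[0,0,0],"rotation":[0,0,0],"fingers":1}]}}

```text
t: 22.85
eef_pos: [0.4638, 0.2775, 0.2571]
orientation: [0.661, -0.25, 0.662, 0.25]
contact_force: [0.5, 0.9, -2.0]
gripper_width: 0.0232
```

```bash
python3 - <<'E'
from ov import *
s,M=st(); p=s['eef_pos']; shot('wrist','w16')
h=[.4635,.2768]
L=[(rect(h,.349,.02,.02,.082),(0,255,0)),(rect([.4967,.2888],.349,.13,.064,.082),(0,255,0))]
dz=0;c=(0,255,0)
f=lambda a,b,up: p+M@np.array([.107-up,b,dz+a])
L.append(([f(a,b,0) for a,b in [(.007,.0015),(.007,-.0015),(-.007,-.0015),(-.007,.0015),(.007,.0015)]],c))
L.append(([f(.018*np.cos(t),.018*np.sin(t),.076) for t in np.linspace(0,6.3,40)],c))
overlay('w16','w16o',L,(190,115,310,245),5)
plan([.4658,.2772,.119],2.3015)
E
```

```text
t 22.85 p [0.4638, 0.2775, 0.2571] psi 2.2945 xax [-0.0011, -0.0005, -1.0] q [0.429, 0.349, 1.518, 0.0, 1.276, -1.866] F [0.5, 0.9, -2.0] T [0.03, -0.04, -0.02] w 0.0232
t 22.9 p [0.4638, 0.2775, 0.2573] psi 2.294 xax [-0.0009, -0.0004, -1.0] q [0.429, 0.349, 1.517, 0.0, 1.276, -1.865] F [-0.1, -0.1, -1.6] T [0.01, -0.0, -0.02] w 0.0235
dp units (total) [3.458, -0.039, 0.035] rot units [-0.086, -0.01, -0.003] mm [138.3, -1.6, 1.4] deg [-0.43, -0.05, -0.02]
```

View pics/w16o.png

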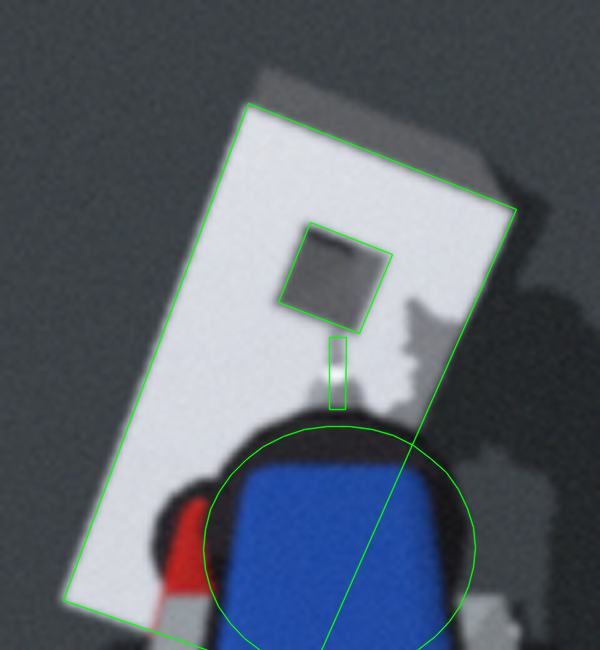

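Request:
{"op": "servo_tool", "data": {"commands": [{"dp":[0,-0.027,0.02],"rotation":[-0.09,0,0],"fingers":1},{"dp":[0.5,0,0],"rotation":[0,0,0],"fingers":1},{"dp":[0.5,0,0],"rotation":[0,0,0],"fingers":1},{"dp":[0.5,0,0],"rotation":[0,0,0],"fingers":1},{"dp":[0.5,0,0],"rotation":[0,0,0],"fingers":1},{"dp":[0.5,0,0],"rotation":[0,0,0],"fingers":1},{"dp":[0.4,0,0],"rotation":[0,0,0],"fingers":1},{"dp":[0,0,0],"rotation":[0,0,0],"fingers":1},{"dp":[0,0,0],"rotation":[0,0,0],"fingers":1}]}}

```text
t: 23.65
eef_pos: [0.4651, 0.2772, 0.1416]
orientation: [0.66, -0.253, 0.661, 0.253]
contact_force: [0.1, 0.1, -1.9]
gripper_width: 0.0235
```

```bash
python3 - <<'E'
from ov import *
plan([.4650,.2772,.119],2.3015);shot('wrist','w17',(150,120,370,330),3.2)
E
```

```text
t 23.65 p [0.4651, 0.2772, 0.1416] psi 2.304 xax [-0.0014, -0.0006, -1.0] q [0.427, 0.487, 1.656, -0.0, 1.0, -1.877] F [0.1, 0.1, -1.9] T [0.02, -0.02, -0.03] w 0.0235
dp units (total) [0.564, 0.003, -0.001] rot units [0.029, -0.017, -0.005] mm [22.6, 0.1, -0.0] deg [0.14, -0.08, -0.03]
```

View pics/w17.png

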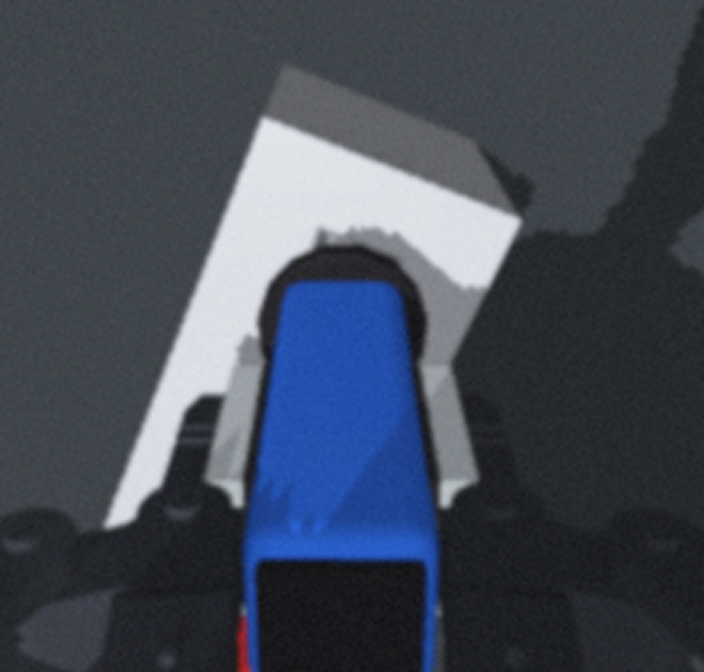

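In the hole without contact; lower the rest.

Request:
{"op": "servo_tool", "data": {"commands": [{"dp":[0.2,0,0],"rotation":[0,0,0],"fingers":1},{"dp":[0.2,0,0],"rotation":[0,0,0],"fingers":1},{"dp":[0.1,0,0],"rotation":[0,0,0],"fingers":1},{"dp":[0.05,0,0],"rotation":[0,0,0],"fingers":1},{"dp":[0,0,0],"rotation":[0,0,0],"fingers":1},{"dp":[0,0,0],"rotation":[0,0,0],"fingers":1}]}}

```text
t: 24.2
eef_pos: [0.4654, 0.2773, 0.1199]
orientation: [0.66, -0.254, 0.66, 0.254]
contact_force: [0.4, 0.1, -0.8]
gripper_width: 0.0229
```

```bash
python3 - <<'E'
from ov import *
st()
E
```

```text
t 24.2 p [0.4654, 0.2773, 0.1199] psi 2.3048 xax [0.0, -0.0, -1.0] q [0.427, 0.517, 1.677, -0.0, 0.948, -1.878] F [0.4, 0.1, -0.8] T [-0.0, -0.05, -0.11] w 0.0229
```

Request:
{"op": "servo_tool", "data": {"commands": [{"dp":[0.025,0,0],"rotation":[0,0,0],"fingers":1},{"dp":[0,0,0],"rotation":[0,0,0],"fingers":1},{"dp":[0,0,0],"rotation":[0,0,0],"fingers":0.4},{"dp":[0,0,0],"rotation":[0,0,0],"fingers":0},{"dp":[0,0,0],"rotation":[0,0,0],"fingers":-0.5},{"dp":[0,0,0],"rotation":[0,0,0],"fingers":-1},{"dp":[0,0,0],"rotation":[0,0,0],"fingers":-1},{"dp":[0,0,0],"rotation":[0,0,0],"fingers":-1},{"dp":[-0.4,0,0],"rotation":[0,0,0],"fingers":-1},{"dp":[-0.8,0,0],"rotation":[0,0,0],"fingers":-1},{"dp":[-0.8,0,0],"rotation":[0,0,0],"fingers":-1},{"dp":[-0.8,0,0],"rotation":[0,0,0],"fingers":-1},{"dp":[-0.8,0,0],"rotation":[0,0,0],"fingers":-1},{"dp":[0,0,0],"rotation":[0,0,0],"fingers":-1},{"dp":[0,0,0],"rotation":[0,0,0],"fingers":-1}]}}

```text
t: 25.45
eef_pos: [0.4661, 0.2777, 0.2645]
orientation: [0.661, -0.254, 0.659, 0.254]
contact_force: [-0.2, -0.4, -0.1]
gripper_width: 0.0856
```

```bash
python3 - <<'E'
from ov import *
st(); shot('wrist','w18'); shot('side','side3',(140,120,290,235),5)
d=[.4643,.2762]
L=[(rect(d,.73,.026,.024,.172),(0,255,0)),(rect(d,.73,.026,.024,.088),(0,255,0))]
L.append(([np.array([d[0]+.018*np.cos(a),d[1]+.018*np.sin(a),.088]) for a in np.linspace(0,6.3,40)],(0,255,255)))
overlay('w18','w18o',L,(170,130,340,320),3.1)
psi=1.844; d=np.array([-np.sin(.273),np.cos(.273)])
R1=Rt(psi); s=env.observe(); print(R1.T@(np.array([.5031,.0500,.25])-s['eef_pos'])/.04)
E
```

```text
t 25.45 p [0.4661, 0.2777, 0.2645] psi 2.3049 xax [0.0033, 0.0015, -1.0] q [0.427, 0.343, 1.506, 0.0, 1.289, -1.878] F [-0.2, -0.4, -0.1] T [0.01, 0.03, 0.01] w 0.0856
[ 0.30338776 -5.72477595 -0.61299809]
```

View pics/w18o.png

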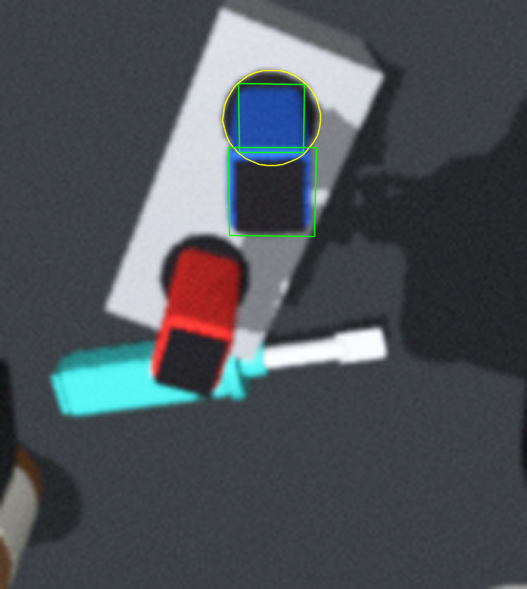

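View pics/side3.png

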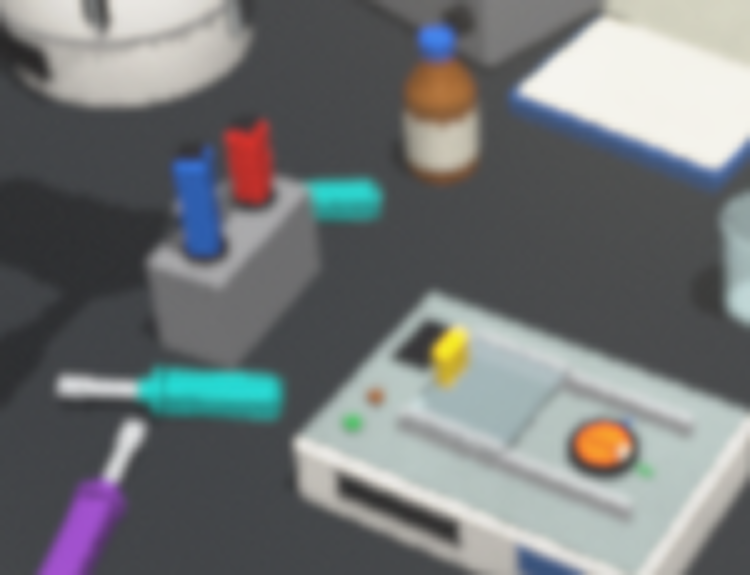

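Request:
{"op": "servo_tool", "data": {"commands": [{"dp":[0,0,0],"rotation":[0.88,0,0],"fingers":-1},{"dp":[0,0,0],"rotation":[0.88,0,0],"fingers":-1},{"dp":[0,0,0],"rotation":[0.88,0,0],"fingers":-1},{"dp":[0,0,0],"rotation":[0.88,0,0],"fingers":-1},{"dp":[0,0,0],"rotation":[0.88,0,0],"fingers":-1},{"dp":[0,0,0],"rotation":[0.88,0,0],"fingers":-1},{"dp":[0,-0.715,-0.077],"rotation":[0,0,0],"fingers":-1},{"dp":[0,-0.715,-0.077],"rotation":[0,0,0],"fingers":-1},{"dp":[0,-0.715,-0.077],"rotation":[0,0,0],"fingers":-1},{"dp":[0,-0.715,-0.077],"rotation":[0,0,0],"fingers":-1},{"dp":[0,-0.715,-0.077],"rotation":[0,0,0],"fingers":-1},{"dp":[0,-0.715,-0.077],"rotation":[0,0,0],"fingers":-1},{"dp":[0.2,-0.715,-0.077],"rotation":[0,0,0],"fingers":-1},{"dp":[0.5,-0.715,-0.077],"rotation":[0,0,0],"fingers":-1},{"dp":[0.7,0,0],"rotation":[0,0,0],"fingers":-1},{"dp":[0.5,0,0],"rotation":[0,0,0],"fingers":-1},{"dp":[0,0,0],"rotation":[0,0,0],"fingers":-1},{"dp":[0,0,0],"rotation":[0,0,0],"fingers":-1}]}}

```text
t: 27.05
eef_pos: [0.5023, 0.0504, 0.1857]
orientation: [0.699, -0.096, 0.702, 0.097]
contact_force: [-0.4, -1.1, 1.3]
gripper_width: 0.0854
```

```bash
python3 - <<'E'
from ov import *
plan([.5034,.0500,.0875],1.844); shot('wrist','w19',(120,120,400,330),2.8)
E
```

```text
t 27.05 p [0.5023, 0.0504, 0.1857] psi 1.844 xax [-0.0039, 0.0001, -1.0] q [-0.018, 0.383, 1.692, 0.0, 1.07, -1.862] F [-0.4, -1.1, 1.3] T [0.02, 0.01, 0.01] w 0.0854
dp units (total) [2.454, -0.019, 0.033] rot units [-0.0, -0.043, -0.013] mm [98.2, -0.8, 1.3] deg [-0.0, -0.21, -0.07]
```

View pics/w19.png

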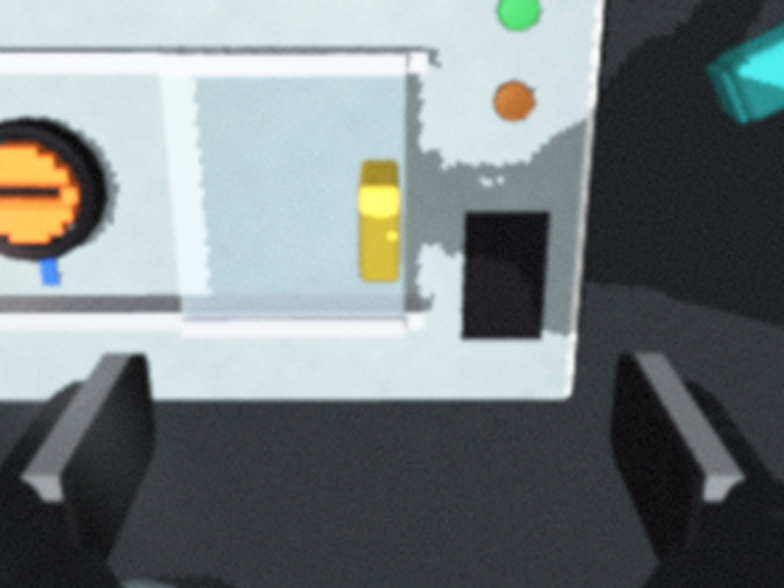

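Request:
{"op": "servo_tool", "data": {"commands": [{"dp":[0.6,-0.02,0.03],"rotation":[0,0,0],"fingers":-1},{"dp":[0.6,0,0],"rotation":[0,0,0],"fingers":-1},{"dp":[0.6,0,0],"rotation":[0,0,0],"fingers":-1},{"dp":[0.4,0,0],"rotation":[0,0,0],"fingers":-1},{"dp":[0.22,0,0],"rotation":[0,0,0],"fingers":-1},{"dp":[0,0,0],"rotation":[0,0,0],"fingers":0},{"dp":[0,0,0],"rotation":[0,0,0],"fingers":0.5},{"dp":[0,0,0],"rotation":[0,0,0],"fingers":1},{"dp":[0,0,0],"rotation":[0,0,0],"fingers":1},{"dp":[0,0,0],"rotation":[0,0,0],"fingers":1},{"dp":[0,0,0],"rotation":[0,0,0],"fingers":1},{"dp":[0,0,0],"rotation":[0,0,0],"fingers":1}]}}

```text
t: 28.1
eef_pos: [0.5052, 0.0499, 0.0908]
orientation: [0.701, -0.096, 0.7, 0.096]
contact_force: [-1.6, 0.0, 10.5]
gripper_width: 0.0109
```

```bash
python3 - <<'E'
from ov import *
st()
E
```

```text
t 28.1 p [0.5052, 0.0499, 0.0908] psi 1.8442 xax [0.0012, -0.0001, -1.0] q [-0.019, 0.526, 1.786, -0.0, 0.828, -1.863] F [-1.6, 0.0, 10.5] T [-0.02, 0.25, 0.08] w 0.0109
```

Request:
{"op": "servo_tool", "data": {"commands": [{"dp":[-0.01,-0.2,0],"rotation":[0,0,0],"fingers":1},{"dp":[0,-0.35,0],"rotation":[0,0,0],"fingers":1},{"dp":[0,-0.35,0],"rotation":[0,0,0],"fingers":1},{"dp":[0,-0.35,0],"rotation":[0,0,0],"fingers":1},{"dp":[0,-0.35,0],"rotation":[0,0,0],"fingers":1},{"dp":[0,-0.3,0],"rotation":[0,0,0],"fingers":1},{"dp":[0,-0.15,0],"rotation":[0,0,0],"fingers":1},{"dp":[0,-0.1,0],"rotation":[0,0,0],"fingers":1},{"dp":[0,-0.06,0],"rotation":[0,0,0],"fingers":1},{"dp":[0,0,0],"rotation":[0,0,0],"fingers":1},{"dp":[0,0,0],"rotation":[0,0,0],"fingers":1}]}}

```text
t: 29.02
eef_pos: [0.5293, -0.036, 0.0908]
orientation: [0.701, -0.096, 0.7, 0.096]
contact_force: [2.3, -0.9, 5.7]
gripper_width: 0.0108
```

```bash
python3 - <<'E'
from ov import *
s,_=st(); d=np.array([-np.sin(.273),np.cos(.273)]); print((s['eef_pos'][:2]-np.array([.5052,.0499]))@d, s['contact_force'][:2]@d)
E
```

```text
t 29.02 p [0.5293, -0.036, 0.0908] psi 1.8438 xax [0.0013, -0.0005, -1.0] q [-0.18, 0.549, 1.73, -0.0, 0.861, -2.024] F [2.3, -0.9, 5.7] T [-0.2, -0.34, 0.08] w 0.0108
-0.08925318007132661 -1.4468892742168846
```

Request:
{"op": "servo_tool", "data": {"commands": [{"dp":[0,-0.025,0],"rotation":[0,0,0],"fingers":1},{"dp":[0,-0.025,0],"rotation":[0,0,0],"fingers":1},{"dp":[0,-0.025,0],"rotation":[0,0,0],"fingers":1},{"dp":[0,0,0],"rotation":[0,0,0],"fingers":1},{"dp":[0,0,0],"rotation":[0,0,0],"fingers":1}]}}

```text
t: 29.43
eef_pos: [0.5294, -0.0367, 0.0909]
orientation: [0.701, -0.095, 0.7, 0.097]
contact_force: [1.5, 21.5, 12.0]
gripper_width: 0.0105
```

```bash
python3 - <<'E'
from ov import *
s,_=st(); d=np.array([-np.sin(.273),np.cos(.273)]); print((s['eef_pos'][:2]-np.array([.5052,.0499]))@d, s['contact_force'][:2]@d)
E
```

```text
t 29.43 p [0.5294, -0.0367, 0.0909] psi 1.8437 xax [0.0001, 0.0024, -1.0] q [-0.183, 0.55, 1.728, 0.003, 0.864, -2.029] F [1.5, 21.5, 12.0] T [3.45, -0.2, 0.1] w 0.0105
-0.08988527135555806 20.280130609356302
```

Request:
{"op": "servo_tool", "data": {"commands": [{"dp":[0,0.01,0],"rotation":[0,0,0],"fingers":0.6},{"dp":[0,0,0],"rotation":[0,0,0],"fingers":0.3},{"dp":[0,0,0],"rotation":[0,0,0],"fingers":0},{"dp":[0,0,0],"rotation":[0,0,0],"fingers":0},{"dp":[0,0,0],"rotation":[0,0,0],"fingers":0},{"dp":[-0.4,0,0],"rotation":[0,0,0],"fingers":-0.5},{"dp":[-0.7,0,0],"rotation":[0,0,0],"fingers":-1},{"dp":[-0.7,0,-0.6],"rotation":[0,0,0],"fingers":-1},{"dp":[-0.7,0,-0.6],"rotation":[0,0,0],"fingers":-1},{"dp":[-0.7,0,-0.6],"rotation":[0,0,0],"fingers":-1},{"dp":[-0.7,0,-0.5],"rotation":[0,0,0],"fingers":-1},{"dp":[0,0,0],"rotation":[0,0,0],"fingers":-1},{"dp":[0,0,0],"rotation":[0,0,0],"fingers":-1}]}}

```text
t: 30.52
eef_pos: [0.4408, -0.0631, 0.2479]
orientation: [0.702, -0.096, 0.7, 0.096]
contact_force: [0.3, -0.1, -0.2]
gripper_width: 0.0856
```

```bash
python3 - <<'E'
from slotang import *
st(); shot('wrist','w20'); shot('side','side4'); shot('top','top4')
slot('w20',c=(.5376,-.066))
c=np.array([.5376,-.0660,0]); Rz=R.from_euler('z',.273).as_matrix()
ax=c+0
L=[(rect(c[:2],.273,.096,.076,.0795),(0,255,0))]
t=c+Rz@[0,.03,0]; L.append((rect(t[:2],.273,.030,.012,.1115),(0,0,255)))
overlay('w20','w20o',L,(150,140,400,310),3.1)
E
```

```text
t 30.52 p [0.4408, -0.0631, 0.2479] psi 1.8432 xax [0.0031, -0.001, -1.0] q [-0.276, 0.22, 1.743, -0.0, 1.175, -2.119] F [0.3, -0.1, -0.2] T [-0.04, 0.0, -0.0] w 0.0856Traceback (most recent call last):
  File "<stdin>", line 3, in <module>
  File "slotang.py", line 19, in slot
    vx,vy,x0,y0=cv2.fitLine(pts,cv2.DIST_HUBER,0,.01,.01).ravel()
                ~~~~~~~~~~~^^^^^^^^^^^^^^^^^^^^^^^^^^^^^^
cv2.error: OpenCV(4.12.0) /io/opencv/modules/imgproc/src/linefit.cpp:50: error: (-215:Assertion failed) count > 0 in function 'fitLine2D_wods'
```

View pics/side4.png

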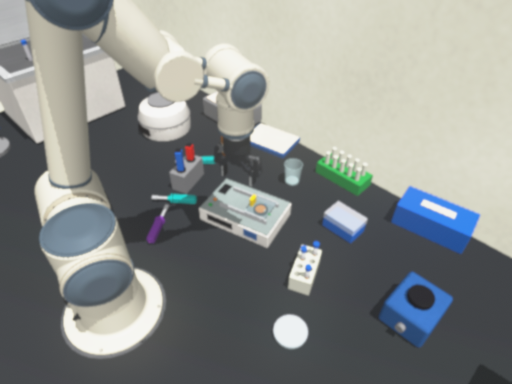

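```bash
python3 - <<'E'
from slotang import *
c=np.array([.5376,-.0660,0]); Rz=R.from_euler('z',.273).as_matrix()
L=[(rect(c[:2],.273,.096,.076,.0795),(0,255,0))]
t=c+Rz@[0,.03,0]; L.append((rect(t[:2],.273,.030,.012,.1115),(0,0,255)))
overlay('w20','w20o',L,(150,160,400,310),3.1)
w=rectify('w20',c=(.5376,-.066)); cv2.imwrite('pics/w20r.png',cv2.resize(w,(600,600)))
E
```

```text
(no output)
```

View pics/w20o.png

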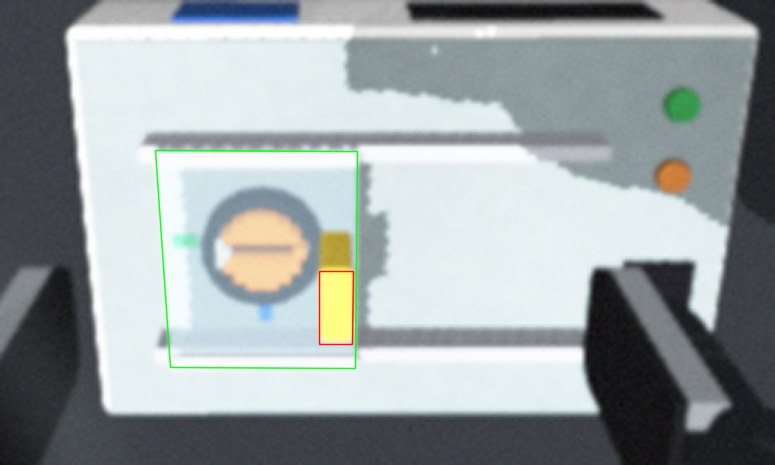

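View pics/w20r.png

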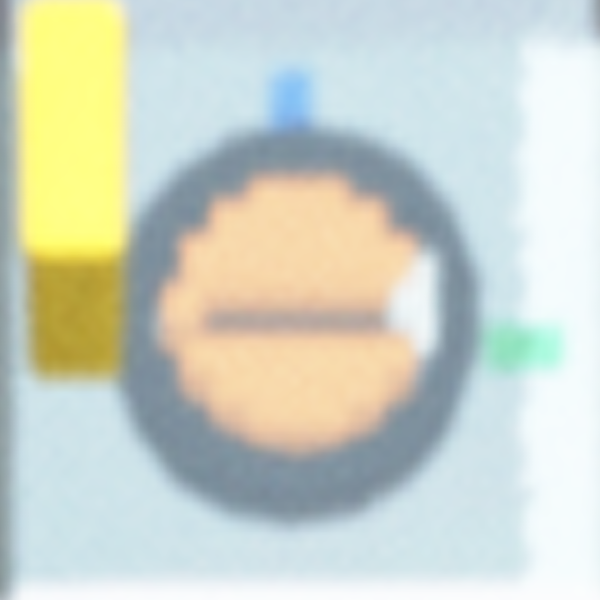

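```bash
python3 - <<'E'
from h import *
print(job.sign_off()); st()
E
```

```text
the job is handed in; nothing more can be done
None
the job is handed in; nothing more can be done
```

The job is done in the order you asked and handed in at about 31 s of the 72 s allowed; the sign-off gave no verdict.

- **Guard:** I slid it open to its stop and later shut to its stop, covering 89.9 mm on the way back. After release, the wrist picture shows the plate and tab matching the shut position.
- **Selector:** The first turn stopped about 5° short because the blade has play in the slot. I put the blade back in and turned it further. It then measured 90.0° against the rails, and the last picture through the shut guard shows the pointer towards the green mark. My automatic angle check failed on that last picture, so the final reading there is by eye.
- **Screwdriver:** It went back into its own hole with no notable contact force. Pictures from the wrist and side show it upright with the flange on the stand.
- **Everything else:** The red driver still stands in its hole and I saw nothing else on the bench moved. In the very first images the two cyan drivers and the purple one looked upright. By the first wrist picture, at 1.8 s, they were lying on the bench. The arm had passed well above them without registering contact, so I think they fell on their own, and I left them there.

The highest force I saw was about 25 N, at the guard stop, well under the 120 N wrist limit.

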